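# Set up the V-block stand for the brass bar

## Task

Set up the stand for the brass bar on the steel plate: first put the blue V-block squarely on the blue mark and the yellow V-block squarely on the yellow mark, grooves pointing at each other, and stand the little black screw jack midway between them. Then lay the brass bar in both grooves, over the jack, its red end on the yellow side and sticking out equally at both ends, and last put the green clamp cap over the bar, centred and seated flat on top of the blue V-block. Leave the hammer and the aluminium tin where they are.

Things in the scene. Friction and masses are not known exactly. Their poses are not given: they have to be found in the camera images.
- plate: fixed grey steel plate on the bench, 220 x 110 mm, 10 mm thick (upper face at z = 10 mm). Origin at the centre of its underside, which is midway between the two marks; x along its length, the line on which marks, jack and bar go; z up.
- mark_blue: blue painted rectangle, flat on the plate (1 mm thick to look at, no obstacle), 50 mm along its x (plate's length) and 76 mm along its y. Origin at its centre on the plate's upper face, 65 mm from the plate's centre towards one end. The blue and yellow marks may be either way round. x is parallel to the plate's x.
- mark_yellow: yellow painted rectangle, like the blue mark, at the plate's other end.
- block_blue: loose blue V-block, 40 mm along its x, 64 mm along its y, 45 mm high, 0.3 kg. A 90 degree V-groove, 34 mm wide and 17 mm deep, runs along x through the top. Origin: centre of its underside, z up; on the mark its x lies along the mark's x, either way round. Grip the upright end faces, 40 mm apart, low down (below the groove they are 28 mm high in the middle).
- block_yellow: loose yellow V-block, the same shape as the blue one.
- jack: loose small screw jack, upright: black round body 32 mm diameter and 20 mm high with a steel head 18 mm in diameter on top, 26 mm high overall, 0.1 kg. Origin at the centre of its underside, z up. It stays 7 mm clear beneath the bar.
- bar: loose octagonal brass bar, 24 mm across flats, 200 mm long, 0.35 kg, lying on a flat, with two upright flats to grip; the 36 mm at its +x end is red. Origin at its centre, on its axis (12 mm above what it lies on); x along it to the red end. Seated in both V-grooves its axis is level with the blocks' tops, 55 mm above the bench.
- cap: loose green clamp cap standing on two legs, 40 mm (x) by 64 mm (y), 0.14 kg. Slot along its x between the legs 32 mm wide, 16 mm high; solid top at 26 mm; on it a grip rib 12 mm thick (y), 36 mm long (x), up to 54 mm. Origin: centre of the underside, level with the feet, z up. Seated, its feet stand on the V-block (55 mm above the bench) on both sides of the bar, 4 mm clear of it, either way.
- hammer: bystander: loose hammer lying on the bench, 260 mm long; origin at its underside, about its middle. Not to be moved.
- tin: bystander: loose closed aluminium tin, 56 mm diameter, 70 mm high; origin at the centre of its underside. Not to be moved.
Mind the look-alikes: they are no part of the job. Of the things like the jack, leave any that is turquoise; of the rest the smaller one is meant. Of the things shaped like the block_yellow, the yellow one is meant.

How it is judged:
By the outcome, as a careful person would: the job done as asked, in the order asked, and still so for the second after the job is handed in, with the robot touching nothing.
It also fails if it takes over 109 s, if anything falls off the work surface, if the arm or the gripper's body presses on something with over 40 N, if the wrist force passes 120 N, or if a joint passes its speed limit or range.

## Robot

A 7-joint arm with a two-finger parallel gripper is mounted at the origin on the work surface. World frame = base frame: x ahead of the robot, y to its left, z up, the work surface at z = 0. Lengths are in m, angles in rad, forces in N, time in s.
With the tool pointing down it reaches from about 0.4 to 0.85 m from the base axis. Payload 10.4 kg.
Tool frame: the origin (TCP) lies midway between the tips of the shut fingers; the grasp point (between the pads) lies 19 mm behind it; z points along the fingers, y is the direction in which the jaws open and shut (so a half turn about z gives the same grasp; the last joint's range is limited). The gripper opens to 85 mm and grips with 20 to 120 N. Pads are 22 mm wide; open, the fingers measure 114 mm over their backs; the gripper's body (76 mm by 85 mm) begins 54 mm behind the grasp point. The pads swing forward as they close: fully open they stand 13 mm farther back than shut.
Start: joints at [1.17, 0.332, -0.065, 1.46, 0.022, 1.35, -0.088], TCP at [0.231, -0.581, 0.231] pointing down, gripper open.
Joint ranges: [-2.6, 2.6], [-0.5, 2.12], [-1.47, 1.34], [0.16, 2.42], [-1.27, 4.41], [0.06, 2.06], [-2.6, 2.6]. Speed limits (rad/s): [2.22, 2.22, 2.79, 2.79, 3.14, 3.14, 3.14].

## Interface

Orientations are given as a unit quaternion [x, y, z, w].
In Python, from workcell import manip, camera, camera_info, workorder, nets gives the robot as it stands.
- The arm moves only by the tool apply_moves, never from a script. Its argument "commands" is a list of rows, each a list of 5 numbers: the shift along the tool's x, y, z in m, then the turn about the tool's z in degrees, then the gripper command: -1 is fully open, 1 is shut, values between are in proportion. A call has 1 to 5 rows; each row shifts and turns the pose as measured when the row begins, along the tool's axes as they then stand; what a row does not reach is not made up. A row lasts 1/12 s, in which the tool goes at most 41.7 mm and 7.16 degrees, less where a joint would pass 70% of its speed; a pose out of reach is approached as far as the arm can. A call is refused whole if a number of a shift passes 0.0417 or a number of a turn 7.16, either way. A call with a gripper value outside its range is refused whole. The fingers move at their own pace and stop on an object; "squeeze" is the grip in N (left out, the last holds). Time passes only in rows, so rows that do not move let the fingers close. It gives the time, the measured TCP pose, the force and the opening at its end, in the units of the state.
- manip.get_obs(): the state, without advancing time (a new reading comes with each control period).
- camera(name): name is "scene" or "top"; returns (picture, depth): 384x512x3 uint8, red, green, blue; 384x512 float32, m along the optical axis (not along the pixel's ray), 0 where there is no reading.
- camera_info(name): a dict with "camera_matrix" (3x3 intrinsics, pixels), "k1" (the pictures are not rectified: a ray, as slopes to the right and down, at radius r is drawn at 1 + k1 r^2 times it, then the intrinsics apply), "xyz" and "rotation" of the camera in the world. Camera axes: x right, y down, z forward; pixel columns grow to the right and rows downward; lengths in m; the calibration is good to about 2 mm. A picture is of the moment at which its call begins. camera_info takes no time and is no camera call.
- workorder.hand_in(): hands the job in, once; it reports no verdict.
Trained networks look in the newest picture that a camera, given by its name, has taken for a name from the list of things; names that differ only in an ending like _2 or _b are one class to them, and where a whole thing is asked for, a point or a joint stands for the part that bears it (a point fixed in the world has none). Each returns a list of dicts, best first, with "conf" (0 to 1); they miss things now and then, are a little off and sometimes report something else, mostly with a low value. They report only what shows in the picture. A call takes as long as a camera call. They do not tell look-alikes from the thing itself.
- nets.look_for(camera, thing): "rect" ([left, top, width, height] in pixels, round what is visible of it).
- nets.place_of(camera, thing): "xy" ([column, row] in pixels: a listed point, or the origin of a listed thing).
The state is a dict: "clock": time; "joint_pos": joint angles; "joint_velocities": joint speeds; "tau": joint torques, N m; "position": TCP position; "ee_rot": TCP orientation; "ft_force": force on the tool from outside, world axes, zero at the start; "torque": the same for the moment, N m; "grip_width": opening from 0.0 (shut) to 1.0 (fully open).
Only numpy, scipy, OpenCV 4.12 (cv2) and the standard library are available. Lean on these libraries where they do the work, as an engineer would, in place of code of your own. Each camera call takes 0.05 s, during which the arm holds its last target. There are 200 camera calls.

## Working session

There is one attempt and no reset: what is moved stays moved. The work goes in short steps, Python scripts to look and compute and a tool call to move; the robot and the scene stay as the last step left them, time stands still between calls to the robot, and variables do not carry over. Pictures are saved under pics/ and viewed, about 12 in all and at most 16, crops included, and the job is handed in when it is done.

Besides the shell and the picture viewer there is one more tool, called by a JSON object that holds its "fn" and its "kwargs", one argument or row to a line. apply_moves: Moves the arm, as the interface text tells. Its arguments: {"type":"object","properties":{"commands":{"type":"array","items":{"type":"array","items":{"type":"number"}}},"squeeze":{"type":"number"}},"required":["commands"]}

```bash
mkdir -p pics; ls; python3 - <<'E'
from workcell import manip, camera, camera_info, nets
import cv2,numpy as np
for n in ("scene","top"):
    p,d=camera(n); cv2.imwrite(f"pics/{n}0.png",cv2.resize(p[...,::-1],None,fx=1.5,fy=1.5)); np.save(f"pics/{n}d.npy",d); np.save(f"pics/{n}p.npy",p)
    print(n,camera_info(n))
    for t in ["mark_blue","mark_yellow","block_blue","block_yellow","jack","bar","cap","hammer","tin","plate"]:
        print(t,[(np.round(r["xy"]).tolist(),round(r["conf"],2)) for r in nets.place_of(n,t)][:5])
print(manip.get_obs())
E
```

```text
pics
scene {'camera_matrix': array([[418.5630245 ,   0.        , 258.4029158 ],
       [  0.        , 418.5630245 , 190.19310912],
       [  0.        ,   0.        ,   1.        ]]), 'k1': 0.010902743377188084, 'xyz': array([1.32235027, 0.14404668, 0.88684592]), 'rotation': array([ 0.60029129,  0.70789272, -0.27886936, -0.246516  ])}
mark_blue [([269.0, 198.0], 0.63)]
mark_yellow [([222.0, 188.0], 0.7)]
block_blue [([139.0, 205.0], 0.82)]
block_yellow [([169.0, 145.0], 0.65), ([179.0, 174.0], 0.56)]
jack [([160.0, 226.0], 0.66), ([212.0, 250.0], 0.62), ([190.0, 230.0], 0.43)]
bar [([351.0, 214.0], 0.9)]
cap [([274.0, 244.0], 0.85)]
hammer [([412.0, 227.0], 0.6)]
tin [([124.0, 158.0], 0.89)]
plate [([244.0, 197.0], 0.64)]
top {'camera_matrix': array([[408.22916563,   0.        , 258.48651588],
       [  0.        , 408.22916563, 189.78330489],
       [  0.        ,   0.        ,   1.        ]]), 'k1': 0.0144906451208206, 'xyz': array([0.34932486, 0.01802506, 1.44077126]), 'rotation': array([-0.70078064,  0.71085376, -0.04542481,  0.03911539])}
mark_blue [([242.0, 190.0], 0.53)]
mark_
[... 382 characters left out ...]
: array([ 1.17039995,  0.33219467, -0.06471029,  1.46011468,  0.02160671,
        1.34988594, -0.08852176]), 'joint_velocities': array([ 8.02366298e-04, -3.43803286e-04,  6.74837611e-05, -4.60220491e-04,
       -1.26944336e-04,  5.00376528e-04, -1.85292820e-03]), 'tau': array([-7.85425691e-04, -6.25221992e+01,  4.89596010e-02, -3.91816413e+01,
        1.64325500e-02,  1.81866508e-03,  3.88520141e-05]), 'position': array([ 0.23057339, -0.58093456,  0.23133386]), 'ee_rot': array([9.82212384e-01, 1.87773349e-01, 1.65740853e-05, 4.34639349e-05]), 'ft_force': array([-0.64720457, -0.29904353, -0.72896756]), 'torque': array([ 0.02474732, -0.01958789,  0.05451973]), 'grip_width': 1.0039728382140085}
```

View pics/scene0.png

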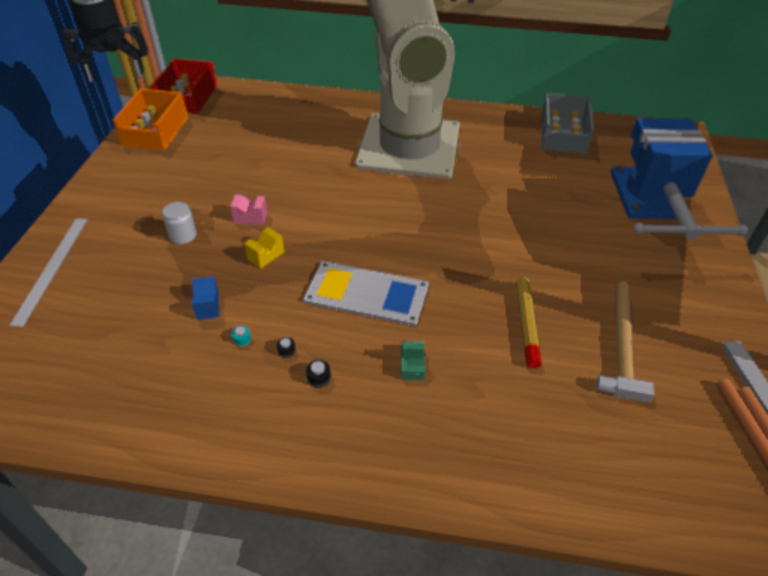

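View pics/top0.png

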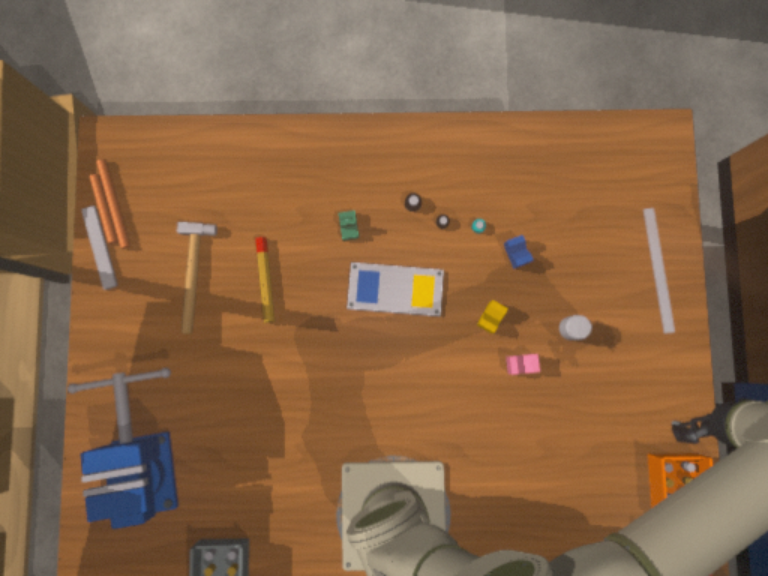

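```bash
cat > vis.py <<'E'
import numpy as np, cv2
from scipy.spatial.transform import Rotation as R
from scipy.spatial import ConvexHull
from scipy.optimize import minimize
from workcell import camera_info
INFO={n:camera_info(n) for n in("scene","top")}
def proj(n,P):
    c=INFO[n]; q=R.from_quat(c["rotation"]).inv().apply(np.asarray(P)-c["xyz"])
    s=q[:,:2]/q[:,2:]; s=s*(1+c["k1"]*(s**2).sum(1,keepdims=True)); K=c["camera_matrix"]
    return s*[K[0,0],K[1,1]]+[K[0,2],K[1,2]]
def unproj(n,uv,z):
    c=INFO[n];K=c["camera_matrix"]; d=(np.array(uv)-[K[0,2],K[1,2]])/[K[0,0],K[1,1]]; s=d.copy()
    for _ in range(5): s=d/(1+c["k1"]*(s@s))
    r=R.from_quat(c["rotation"]).apply([s[0],s[1],1]); return c["xyz"]+r*(z-c["xyz"][2])/r[2]
def box(x0,x1,y0,y1,z0,z1): return np.array([[x,y,z] for x in(x0,x1) for y in(y0,y1) for z in(z0,z1)])/1e3
def cyl(r,z0,z1):
    a=np.linspace(0,2*np.pi,24,endpoint=False); return np.array([[r*np.cos(t),r*np.sin(t),z] for t in a for z in(z0,z1)])/1e3
def prism(yz,h): return np.array([[x,y,z] for x in(-h,h) for y,z in yz])/1e3
V=[(-32,0),(-32,45),(-17,45),(0,28),(0,0)]
a=12*np.tan(np.pi/8)
OCT=[(12,a),(a,12),(-a,12),(-12,a),(-12,-a),(-a,-12),(a,-12),(12,-a)]
M=dict(block=[prism(V,20),prism([(-y,z) for y,z in V],20)],
 jack=[cyl(16,0,20),cyl(9,20,26)], bar=[prism(OCT,100)],
 cap=[box(-20,20,16,32,0,16),box(-20,20,-32,-16,0,16),box(-20,20,-32,32,16,26),box(-18,18,-6,6,26,54)],
 marks=[box(40,90,-38,38,0,.8),box(-90,-40,-38,38,0,.8)])
S=8
def mask(p,kind):
    h,s,v=[x.astype(int) for x in cv2.split(cv2.cvtColor(p,cv2.COLOR_RGB2HSV))]
    blue=(h>98)&(h<125)&(s>110); yel=(h>21)&(h<36)&(s>150); red=((h<5)|(h>174))&(s>150)
    return dict(blue=blue,yellow=yel,bar=yel|red,marks=yel|blue,cap=(h>60)&(h<95)&(s>60),jack=(v<50)|(s<70))[kind]
def render(n,parts,pose,z,roi):
    x,y,t=pose; x0,y0,w,h=roi; im=np.zeros((h*S,w*S),np.uint8); c,s=np.cos(t),np.sin(t)
    for P in parts:
        W=np.c_[x+c*P[:,0]-s*P[:,1],y+s*P[:,0]+c*P[:,1],z+P[:,2]]
        q=((proj(n,W)-[x0,y0]+.5)*S-.5).astype(np.float32)
        cv2.fillConvexPoly(im,np.round(cv2.convexHull(q)*16).astype(np.int32),255,shift=4)
    return cv2.resize(im,(w,h),interpolation=cv2.INTER_AREA)/255.
def fit(pics,model,kind,guess,z,yawfree=True):
    T=[];rad=.13 if model in("bar","marks") else .06
    for n,p in pics.items():
        c=np.vstack([proj(n,[[guess[0]+dx,guess[1]+dy,z+dz]]) for dx in(-rad,rad) for dy in(-rad,rad) for dz in (0,.04)])
        x0,y0=np.maximum(c.min(0).astype(int),0);x1,y1=c.max(0).astype(int); m=mask(p,kind)
        g=proj(n,[[*guess[:2],z+.012]])[0]
        k,lab,st,cen=cv2.connectedComponentsWithStats(m.astype(np.uint8),connectivity=8)
        if model!="marks":
            i=1+np.argmin([np.hypot(*(q-g))if s[4]>20 else 1e9 for q,s in zip(cen[1:],st[1:])]); m=lab==i
        roi=(x0,y0,x1-x0,y1-y0); T.append((n,m[y0:y1,x0:x1].astype(float),roi))
    def f(u,yw=None):
        pose=(u[0],u[1],u[2] if len(u)>2 else 0)
        return sum(((render(n,M[model],pose,z,roi)[:m.shape[0]]-m)**2).sum() for n,m,roi in T)
    best=None
    for t0 in (guess[2]+np.radians([-50,-20,0,20,50]) if yawfree is True else [guess[2]]):
        u0=[guess[0],guess[1],t0] if yawfree else guess[:2]
        sx=np.array([u0]+[np.add(u0,e) for e in np.diag([.008,.008,.2][:len(u0)])])
        r=minimize(f,u0,method="Nelder-Mead",options=dict(initial_simplex=sx,xatol=1e-4,fatol=.01))
        if best is None or r.fun<best.fun: best=r
    return best.x,best.fun,[int(m.sum()) for _,m,_ in T]
E
python3 - <<'E'
from vis import *
P={n:np.load(f"pics/{n}p.npy") for n in("scene","top")}
L=[("marks","marks",(265,192),.01,None),("block","blue",(343,170),0,None),("block","yellow",(323,208),0,None),("jack","jack",(295,148),0,0),("bar","bar",(177,184),.012,None),("cap","cap",(232,155),0,None)]
for mo,k,uv,z,y in L:
    g=unproj("top",uv,z+.01)
    g0={"marks":1.57,"bar":0.}.get(mo,0)
    for s in (("scene",),("top",),("scene","top")):
        x,f,n=fit({q:P[q] for q in s},mo,k,[g[0],g[1],g0],z,y is None)
        print(mo,k,s,np.round(x[:2]*1e3,1),np.round(np.degrees(x[2:]),1),round(f,1),n)
E
```

```text
marks marks ('scene',) [511.4 -14.2] [84.1] 100.3 [705]
marks marks ('top',) [512.7 -12.7] [84.] 53.2 [545]
marks marks ('scene', 'top') [511.8 -13.9] [84.3] 161.0 [705, 545]
block blue ('scene',) [ 593.1 -304.2] [-67.5] 21.7 [426]
block blue ('top',) [ 596.1 -305.6] [-57.5] 99.1 [159]
block blue ('scene', 'top') [ 593.4 -304. ] [-67.8] 125.9 [426, 159]
block yellow ('scene',) [ 441.8 -236.2] [57.7] 7.9 [454]
block yellow ('top',) [ 443.1 -236.1] [58.6] 10.6 [244]
block yellow ('scene', 'top') [ 442.5 -236.1] [58.] 21.0 [454, 244]
jack jack ('scene',) [ 671.2 -130.8] [] 20.2 [123]
jack jack ('top',) [ 677.  -126.8] [] 37.1 [32]
jack jack ('scene', 'top') [ 670.6 -130.3] [] 58.0 [123, 32]
bar bar ('scene',) [193.9 506.6] [-81.1] 136.0 [136]
bar bar ('top',) [594.8  38.2] [327.6] 31.0 [31]
bar bar ('scene', 'top') [277.4 345.8] [111.1] 167.0 [136, 31]
cap cap ('scene',) [664.5  94.8] [-83.2] 21.5 [372]
cap cap ('top',) [652.   94.9] [-77.8] 150.6 [61]
cap cap ('scene', 'top') [664.2  94.9] [-82.8] 173.1 [372, 61]
```

```bash
python3 - <<'E'
from vis import *
for n,L in dict(top=dict(markb=(245,191),marky=(282,194),blk=(345,166),jack=(295,147),bar=(177,188),red=(174,163),cap=(232,150),wood=(300,170),shad=(225,157)),scene=dict(bar=(353,210),barlow=(355,225),red=(355,237),markb=(267,197),marky=(222,189),jack=(190,231),wood=(250,220))).items():
    h=cv2.cvtColor(np.load(f"pics/{n}p.npy"),cv2.COLOR_RGB2HSV)
    for k,(u,v) in L.items(): print(n,k,[h[v+j,u+i].tolist() for i in(-3,0,3) for j in(-3,0,3)])
ims=[]
P=np.load("pics/topp.npy"); c=P[125:215,165:365]; cv2.imwrite("pics/topcrop.png",cv2.resize(c[...,::-1],None,fx=4,fy=4,interpolation=cv2.INTER_NEAREST))
E
```

```text
top markb [[111, 134, 154], [110, 142, 153], [111, 137, 155], [111, 136, 154], [111, 134, 156], [110, 137, 158], [111, 132, 156], [110, 140, 155], [110, 140, 160]]
top marky [[24, 244, 228], [24, 244, 229], [24, 244, 231], [24, 244, 231], [24, 244, 231], [24, 244, 230], [24, 244, 228], [24, 244, 231], [24, 244, 231]]
top blk [[112, 122, 127], [114, 103, 116], [114, 120, 128], [115, 101, 111], [113, 103, 116], [112, 128, 136], [115, 112, 112], [113, 115, 122], [112, 127, 135]]
top jack [[11, 122, 92], [8, 60, 81], [15, 108, 73], [5, 25, 134], [5, 18, 182], [10, 74, 79], [12, 136, 101], [5, 52, 88], [14, 128, 80]]
top bar [[20, 187, 198], [20, 183, 197], [21, 182, 196], [20, 179, 164], [20, 183, 183], [20, 182, 188], [17, 154, 111], [17, 167, 113], [18, 162, 118]]
top red [[5, 238, 197], [5, 234, 196], [5, 211, 192], [4, 225, 187], [4, 217, 190], [4, 222, 191], [6, 182, 119], [5, 191, 123], [6, 199, 131]]
top cap [[69, 88, 128], [60, 62, 98], [69, 88, 128], [69, 86, 131], [35, 66, 73], [68, 83, 123], [67, 89, 129], [50, 62, 82], [66, 79, 120]]
top wood [[15, 162, 162], [15, 164, 157], 
[... 647 characters left out ...]
 [1, 252, 165], [1, 244, 136], [2, 255, 175], [2, 255, 172], [1, 250, 143]]
scene markb [[107, 194, 139], [107, 198, 138], [107, 201, 137], [107, 201, 138], [107, 197, 137], [108, 196, 138], [107, 197, 137], [107, 197, 137], [108, 195, 137]]
scene marky [[24, 255, 209], [24, 255, 210], [24, 255, 209], [24, 255, 210], [24, 255, 211], [24, 255, 211], [24, 255, 210], [24, 255, 209], [23, 255, 210]]
scene jack [[138, 8, 153], [120, 20, 38], [130, 55, 14], [138, 8, 163], [132, 12, 105], [110, 43, 18], [135, 9, 115], [90, 9, 30], [110, 35, 22]]
scene wood [[14, 170, 132], [14, 170, 135], [14, 171, 137], [14, 167, 125], [14, 170, 135], [14, 172, 135], [14, 173, 124], [14, 169, 137], [14, 170, 135]]
```

View pics/topcrop.png

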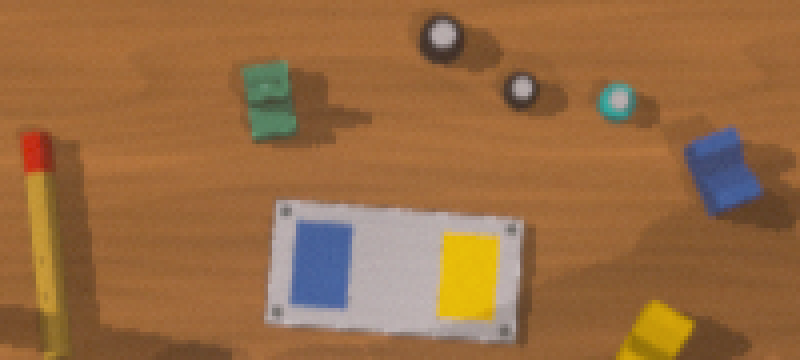

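```bash
python3 - <<'E'
s=open('vis.py').read()
a=s.index("    blue=(h>98)");b=s.index("def render")
s=s[:a]+'''    blue=(h>95)&(h<125)&(s>75); yel=(h>=20)&(h<36)&(s>190)
    return dict(blue=blue,yellow=yel,bar=((h>=18)&(h<36)&(s>150)&(s<225)&(v>60))|((h<=6)&(s>185)),marks=yel|blue,cap=(h>32)&(h<98)&(s>45),jack=(s<105)|(v<50))[kind]
'''+s[b:]
open('vis.py','w').write(s)
E
cat > run.py <<'E'
import sys
from vis import *
def go(P,L):
  for mo,k,g,z,y in L:
    for s in (("scene",),("top",),("scene","top")):
        if not all(q in P for q in s): continue
        x,f,n=fit({q:P[q] for q in s},mo,k,g,z,y)
        print(mo,k,s,np.round(x[:2]*1e3,1),np.round(np.degrees(x[2:]),1),round(f,1),n)
E
python3 - <<'E'
from run import *
P={n:np.load(f"pics/{n}p.npy") for n in("scene","top")}
go(P,[("marks","marks",[.512,-.0135,1.47],.01,True),("block","blue",[.593,-.304,-1.17],0,True),("jack","jack",[.672,-.13,0],0,False),("bar","bar",[.54,.232,0],.012,1),("cap","cap",[.664,.095,-1.44],0,True)])
E
```

```text
marks marks ('scene',) [511.5 -14. ] [84.3] 73.0 [683]
marks marks ('top',) [512.2 -12.7] [84.7] 41.5 [555]
marks marks ('scene', 'top') [511.7 -13.6] [84.3] 120.4 [683, 555]
block blue ('scene',) [ 593.4 -303.8] [-68.7] 10.6 [448]
block blue ('top',) [ 594.1 -302. ] [-67.] 26.6 [235]
block blue ('scene', 'top') [ 594.  -303.4] [-68.5] 39.6 [448, 235]
jack jack ('scene',) [ 671.  -129.8] [] 16.4 [127]
jack jack ('top',) [ 673.2 -127.2] [] 19.1 [50]
jack jack ('scene', 'top') [ 671.8 -129.7] [] 37.6 [127, 50]
bar bar ('scene',) [537.8 291.5] [6.3] 21.8 [578]
bar bar ('top',) [540.2 236.2] [0.2] 716.9 [327]
bar bar ('scene', 'top') [537.1 292. ] [6.2] 130.7 [578, 327]
cap cap ('scene',) [664.5  94.5] [-83.1] 16.5 [387]
cap cap ('top',) [665.3  96. ] [-81.7] 12.3 [203]
cap cap ('scene', 'top') [664.5  94.8] [-83.] 33.6 [387, 203]
```

{"fn": "apply_moves", "kwargs": {
  "commands": [
    [0.0367,-0.0103,0,0,-1],
    [0.0367,-0.0103,0,0,-1],
    [0.0367,-0.0103,0,0,-1],
    [0.0367,-0.0103,0,0,-1],
    [0.0367,-0.0103,0,0,-1]
  ],
  "squeeze": 50
}}

```text
clock: 1.52
position: [0.3771, -0.4697, 0.2305]
ee_rot: [0.984, 0.178, -0.003, 0.001]
ft_force: [-0.2, -1.7, -0.1]
grip_width: 0.996
```

{"fn": "apply_moves", "kwargs": {
  "commands": [
    [0.0367,-0.0103,0,0,-1],
    [0.0367,-0.0103,0,0,-1],
    [0.0367,-0.0103,0,0,-1],
    [0.0367,-0.0103,0,0,-1],
    [0.0367,-0.0103,0,0,-1]
  ]
}}

```text
clock: 1.93
position: [0.5373, -0.351, 0.2306]
ee_rot: [0.984, 0.177, -0.002, 0.002]
ft_force: [0.1, -0.5, 0.2]
grip_width: 1.001
```

```bash
cat > plan.py <<'E'
import sys,numpy as np
from scipy.spatial.transform import Rotation as R
from workcell import manip
# args: x y z yaw(deg of tool x), several waypoints; prints tool-frame steps from measured pose, leg by leg
o=manip.get_obs(); p=np.array(o["position"]); m=R.from_quat(o["ee_rot"]).as_matrix(); psi=np.degrees(np.arctan2(m[1,0],m[0,0]))
print("t",round(o["clock"],2),"p",np.round(p*1e3,1),"yaw",round(psi,2),"tilt",np.round(m[:2,2],4),"q",np.round(o["joint_pos"],2),"w",round(o["grip_width"]*85,1))
a=[float(v) for v in sys.argv[1:]]
for i in range(0,len(a),4):
    t=np.array(a[i:i+3]); dy=(a[i+3]-psi+180)%360-180; d=t-p
    n=max(1,int(np.ceil(max(np.linalg.norm(d)/.0385,abs(dy)/6.8))))
    rows=[]
    for k in range(n):
        y=np.radians(psi+dy*k/n); ex=np.array([np.cos(y),np.sin(y),0]); ey=np.array([np.sin(y),-np.cos(y),0])
        rows.append([round(float(v),4) for v in(d@ex/n,d@ey/n,-d[2]/n)]+[round(-dy/n,1)])
    print("leg",n); [print("  ",r) for r in rows]
    p=t; psi=a[i+3]
E
python3 plan.py .594 -.3032 .09 21.5 .594 -.3032 .004 21.5
```

```text
t 1.93 p [ 537.3 -351.   230.6] yaw 20.41 tilt [-0.003  -0.0055] q [ 0.69  0.38 -0.25  1.4   0.1   1.37 -0.78] w 85.1
leg 5
   [0.014, -0.005, 0.0281, np.float64(-0.2)]
   [0.014, -0.005, 0.0281, np.float64(-0.2)]
   [0.014, -0.0049, 0.0281, np.float64(-0.2)]
   [0.014, -0.0048, 0.0281, np.float64(-0.2)]
   [0.014, -0.0048, 0.0281, np.float64(-0.2)]
leg 3
   [0.0, 0.0, 0.0287, -0.0]
   [0.0, 0.0, 0.0287, -0.0]
   [0.0, 0.0, 0.0287, -0.0]
```

{"fn": "apply_moves", "kwargs": {
  "commands": [
    [0.0148,-0.0052,0.0281,-0.2,-1],
    [0.0148,-0.0052,0.0281,-0.2,-1],
    [0.0148,-0.0052,0.0281,-0.2,-1],
    [0.0148,-0.005,0.0281,-0.2,-1],
    [0.0145,-0.005,0.0281,-0.2,-1]
  ]
}}

```text
clock: 2.35
position: [0.6103, -0.293, 0.0933]
ee_rot: [0.982, 0.191, 0.006, 0.006]
ft_force: [-0.3, -0.1, 0.3]
grip_width: 1.001
```

{"fn": "apply_moves", "kwargs": {
  "commands": [
    [0,0,0,0,-1]
  ]
}}

```text
clock: 2.43
position: [0.6097, -0.288, 0.0868]
ee_rot: [0.981, 0.193, 0.003, 0.003]
ft_force: [-0.7, 1.1, -1.1]
grip_width: 0.998
```

```bash
python3 plan.py .594 -.3032 .004 21.5
```

```text
t 2.43 p [ 609.7 -288.    86.8] yaw 22.28 tilt [ 0.0064 -0.0039] q [ 0.57  0.55 -0.27  1.47  0.16  1.13 -0.91] w 84.9
leg 3
   [-0.0068, 0.0027, 0.0276, np.float64(0.3)]
   [-0.0068, 0.0027, 0.0276, np.float64(0.3)]
   [-0.0068, 0.0028, 0.0276, np.float64(0.3)]
```

{"fn": "apply_moves", "kwargs": {
  "commands": [
    [-0.0068,0.0027,0.015,0.3,-1],
    [-0.0068,0.0027,0.015,0.3,-1],
    [-0.005,0.0015,0.01,0,-1],
    [0,0,0,0,-1],
    [0,0,0,0,-1]
  ]
}}

```text
clock: 2.85
position: [0.5954, -0.3018, 0.0463]
ee_rot: [0.982, 0.189, 0.003, 0.002]
ft_force: [0.6, -0.5, 0.6]
grip_width: 0.997
```

```bash
python3 plan.py .594 -.3032 .005 21.5
```

```text
t 2.85 p [ 595.4 -301.8   46.3] yaw 21.76 tilt [ 0.0062 -0.0036] q [ 0.59  0.58 -0.26  1.52  0.17  1.05 -0.9 ] w 84.7
leg 2
   [-0.0009, 0.0004, 0.0206, np.float64(0.1)]
   [-0.0009, 0.0004, 0.0206, np.float64(0.1)]
```

{"fn": "apply_moves", "kwargs": {
  "commands": [
    [-0.0009,0.0004,0.018,0.1,-1],
    [-0.0009,0.0004,0.013,0.1,-1],
    [0,0,0.006,0,-1],
    [0,0,0,0,-1]
  ]
}}

```text
clock: 3.18
position: [0.5967, -0.3054, 0.013]
ee_rot: [0.982, 0.186, 0.005, 0.005]
ft_force: [0.5, 0.5, -0.7]
grip_width: 0.997
```

{"fn": "apply_moves", "kwargs": {
  "commands": [
    [0,0,0,0,1],
    [0,0,0,0,1],
    [0,0,0,0,1],
    [0,0,0,0,1],
    [0,0,0,0,1]
  ]
}}

```text
clock: 3.6
position: [0.5985, -0.3053, 0.0163]
ee_rot: [0.982, 0.187, 0.007, 0.005]
ft_force: [-0.7, 0.1, -1.7]
grip_width: 0.461
```

{"fn": "apply_moves", "kwargs": {
  "commands": [
    [0,0,0,0,1],
    [0,0,0,0,1],
    [0,0,0,0,1]
  ]
}}

```text
clock: 3.85
position: [0.5983, -0.3051, 0.0162]
ee_rot: [0.982, 0.187, 0.007, 0.005]
ft_force: [-1.5, 0.4, -1.3]
grip_width: 0.454
```

```bash
python3 plan.py .594 -.3032 .09 21.5 .518 .0512 .09 -5.5 .518 .0512 .016 -5.5
```

```text
t 3.85 p [ 598.3 -305.1   16.2] yaw 21.53 tilt [ 0.015  -0.0075] q [ 0.59  0.62 -0.26  1.54  0.18  0.99 -0.91] w 38.6
leg 2
   [-0.0016, -0.0017, -0.0369, np.float64(0.0)]
   [-0.0016, -0.0017, -0.0369, np.float64(0.0)]
leg 10
   [0.0059, -0.0358, -0.0, 2.7]
   [0.0042, -0.036, -0.0, 2.7]
   [0.0025, -0.0362, -0.0, 2.7]
   [0.0008, -0.0362, -0.0, 2.7]
   [-0.0009, -0.0362, -0.0, 2.7]
   [-0.0026, -0.0362, -0.0, 2.7]
   [-0.0043, -0.036, -0.0, 2.7]
   [-0.006, -0.0357, -0.0, 2.7]
   [-0.0077, -0.0354, -0.0, 2.7]
   [-0.0093, -0.035, -0.0, 2.7]
leg 2
   [0.0, 0.0, 0.037, -0.0]
   [0.0, 0.0, 0.037, -0.0]
```

{"fn": "apply_moves", "kwargs": {
  "commands": [
    [0,0,0,0,-0.5],
    [0,0,0,0,-0.5],
    [-0.0025,0,0.008,0,-0.5],
    [0,0,0.005,0,-0.5],
    [0,0,0,0,-0.5]
  ]
}}

```text
clock: 4.27
position: [0.5965, -0.3066, 0.0027]
ee_rot: [0.982, 0.187, 0.007, 0.006]
ft_force: [0.2, 0.8, -0.4]
grip_width: 0.751
```

{"fn": "apply_moves", "kwargs": {
  "commands": [
    [0,0,0,0,-0.5],
    [0,0,0,0,-0.5],
    [0,0,0,0,-0.5]
  ]
}}

```text
clock: 4.52
position: [0.596, -0.3066, 0.0018]
ee_rot: [0.982, 0.187, 0.007, 0.005]
ft_force: [0.6, 0.4, -0.0]
grip_width: 0.753
```

```bash
python3 plan.py .594 -.3032 .006 21.5
```

```text
t 4.52 p [ 596.  -306.6    1.8] yaw 21.52 tilt [ 0.0153 -0.0078] q [ 0.59  0.63 -0.25  1.55  0.18  0.97 -0.91] w 64.0
leg 1
   [-0.0007, -0.0039, -0.0042, np.float64(0.0)]
```

{"fn": "apply_moves", "kwargs": {
  "commands": [
    [-0.001,-0.002,-0.004,0,-0.5],
    [0,0,0,0,1],
    [0,0,0,0,1],
    [0,0,0,0,1],
    [0,0,0,0,1]
  ]
}}

```text
clock: 4.93
position: [0.5945, -0.3052, 0.0069]
ee_rot: [0.982, 0.187, 0.007, 0.006]
ft_force: [0.2, 0.1, -2.1]
grip_width: 0.454
```

{"fn": "apply_moves", "kwargs": {
  "commands": [
    [0,0,0,0,1],
    [0,0,0,0,1],
    [0,0,-0.015,0,1],
    [0,0,-0.035,0,1],
    [0,0,-0.035,0,1]
  ]
}}

```text
clock: 5.35
position: [0.5877, -0.3018, 0.0861]
ee_rot: [0.982, 0.187, 0.001, 0.001]
ft_force: [1.9, -1.4, -1.8]
grip_width: 0.457
```

```bash
python3 plan.py .518 .0512 .10 -5.5 ; python3 - <<'E'
from workcell import manip
o=manip.get_obs(); print(o["ft_force"],o["torque"])
E
```

```text
t 5.35 p [ 587.7 -301.8   86.1] yaw 21.55 tilt [ 0.0015 -0.001 ] q [ 0.6   0.53 -0.27  1.51  0.15  1.12 -0.89] w 38.9
leg 10
   [0.0065, -0.0354, -0.0014, np.float64(2.7)]
   [0.0048, -0.0357, -0.0014, np.float64(2.7)]
   [0.0031, -0.0359, -0.0014, np.float64(2.7)]
   [0.0014, -0.036, -0.0014, np.float64(2.7)]
   [-0.0003, -0.036, -0.0014, np.float64(2.7)]
   [-0.002, -0.0359, -0.0014, np.float64(2.7)]
   [-0.0037, -0.0358, -0.0014, np.float64(2.7)]
   [-0.0054, -0.0356, -0.0014, np.float64(2.7)]
   [-0.007, -0.0353, -0.0014, np.float64(2.7)]
   [-0.0087, -0.0349, -0.0014, np.float64(2.7)]
[ 1.91755011 -1.35166881 -1.79820882] [ 0.00303745 -0.06894445  0.01137548]
```

{"fn": "apply_moves", "kwargs": {
  "commands": [
    [0.0065,-0.0354,-0.0014,2.7,1],
    [0.0048,-0.0357,-0.0014,2.7,1],
    [0.003,-0.036,-0.0014,2.7,1],
    [0.0014,-0.036,-0.0014,2.7,1],
    [-0.0003,-0.036,-0.0014,2.7,1]
  ]
}}

```text
clock: 5.77
position: [0.5558, -0.1314, 0.1056]
ee_rot: [0.998, 0.058, 0.008, 0.006]
ft_force: [1.3, -0.0, -2.4]
grip_width: 0.46
```

{"fn": "apply_moves", "kwargs": {
  "commands": [
    [-0.002,-0.036,-0.0014,2.7,1],
    [-0.0037,-0.0358,-0.0014,2.7,1],
    [-0.0054,-0.0356,-0.0014,2.7,1],
    [-0.007,-0.033,0,2.7,1],
    [-0.006,-0.02,0,2,1]
  ]
}}

```text
clock: 6.18
position: [0.5239, 0.0399, 0.1134]
ee_rot: [0.998, -0.058, 0.011, 0.005]
ft_force: [0.6, 0.2, -2.1]
grip_width: 0.457
```

{"fn": "apply_moves", "kwargs": {
  "commands": [
    [0,0,0,0,1],
    [0,0,0,0,1]
  ]
}}

```text
clock: 6.35
position: [0.5225, 0.0468, 0.1155]
ee_rot: [0.998, -0.054, 0.011, 0.005]
ft_force: [0.9, -1.4, -2.3]
grip_width: 0.459
```

```bash
python3 plan.py .518 .0512 .05 -5.5 
```

```text
t 6.35 p [522.5  46.8 115.5] yaw -6.18 tilt [ 0.0218 -0.0106] q [ 0.17  0.22 -0.39  1.87  0.12  1.05 -1.95] w 39.0
leg 2
   [-0.0025, -0.0019, 0.0327, np.float64(-0.3)]
   [-0.0025, -0.0019, 0.0327, np.float64(-0.3)]
```

{"fn": "apply_moves", "kwargs": {
  "commands": [
    [-0.0025,-0.002,0.02,-0.3,1],
    [-0.0025,-0.002,0.025,-0.3,1],
    [0,0,0.015,0,1],
    [0,0,0.005,0,1],
    [0,0,0,0,1]
  ]
}}

```text
clock: 6.77
position: [0.5219, 0.0475, 0.0524]
ee_rot: [0.999, -0.049, 0.014, 0.005]
ft_force: [-0.4, -0.2, -2.6]
grip_width: 0.458
```

{"fn": "apply_moves", "kwargs": {
  "commands": [
    [0,0,0,0,1]
  ]
}}

```text
clock: 6.85
position: [0.5221, 0.0467, 0.0528]
ee_rot: [0.999, -0.049, 0.014, 0.006]
ft_force: [0.4, -0.3, -3.3]
grip_width: 0.459
```

```bash
python3 plan.py .518 .0512 .0175 -5.5; python3 - <<'E'
from run import *
from workcell import camera
P={n:camera(n)[0] for n in("scene","top")}
for n in P: np.save(f"pics/{n}1p.npy",P[n])
cv2.imwrite("pics/s1.png",cv2.resize(P["scene"][150:290,130:330,::-1],None,fx=4,fy=4,interpolation=cv2.INTER_CUBIC))
E
```

```text
t 6.85 p [522.1  46.7  52.8] yaw -5.64 tilt [ 0.0271 -0.0125] q [ 0.15  0.3  -0.38  1.92  0.16  0.92 -1.98] w 39.0
leg 1
   [-0.0045, -0.0041, 0.0353, np.float64(-0.1)]
```

View pics/s1.png

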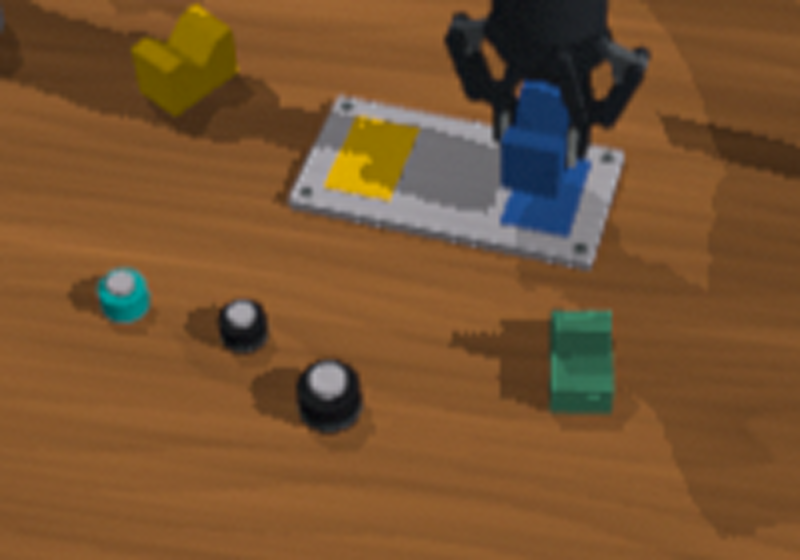

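{"fn": "apply_moves", "kwargs": {
  "commands": [
    [-0.0022,-0.002,0.006,0,1],
    [-0.0022,-0.002,0.006,0,1],
    [0,0,0.006,0,1],
    [0,0,0.004,0,1],
    [0,0,0,0,1]
  ]
}}

```text
clock: 7.37
position: [0.5205, 0.0514, 0.0316]
ee_rot: [0.999, -0.05, 0.017, 0.005]
ft_force: [0.3, -0.0, -2.0]
grip_width: 0.461
```

```bash
python3 plan.py .518 .0512 .0175 -5.5
```

```text
t 7.37 p [520.5  51.4  31.6] yaw -5.67 tilt [ 0.0327 -0.0124] q [ 0.14  0.33 -0.38  1.94  0.18  0.87 -2.01] w 39.2
leg 1
   [-0.0025, 0.0004, 0.0141, np.float64(-0.2)]
```

{"fn": "apply_moves", "kwargs": {
  "commands": [
    [-0.002,0,0.004,-0.2,1],
    [0,0,0.004,0,1],
    [0,0,0.003,0,1],
    [0,0,0,0,1]
  ]
}}

```text
clock: 7.7
position: [0.5186, 0.0516, 0.0191]
ee_rot: [0.999, -0.047, 0.016, 0.005]
ft_force: [-0.4, 0.5, -2.4]
grip_width: 0.46
```

```bash
python3 plan.py .518 .0512 .0175 -5.5
```

```text
t 7.7 p [518.6  51.6  19.1] yaw -5.42 tilt [ 0.0321 -0.0123] q [ 0.13  0.34 -0.38  1.95  0.19  0.85 -2.01] w 39.1
leg 1
   [-0.0005, 0.0004, 0.0016, np.float64(0.1)]
```

{"fn": "apply_moves", "kwargs": {
  "commands": [
    [-0.0005,0.0003,0.002,0,1],
    [0,0,0.001,0,1],
    [0,0,0,0,1]
  ]
}}

```text
clock: 7.95
position: [0.5188, 0.0514, 0.0173]
ee_rot: [0.999, -0.047, 0.017, 0.006]
ft_force: [-0.9, 0.4, -2.3]
grip_width: 0.456
```

{"fn": "apply_moves", "kwargs": {
  "commands": [
    [0,0,0,0,-0.3],
    [0,0,0,0,-0.3],
    [0,0,0,0,-0.3],
    [0,0,0,0,-0.3]
  ]
}}

```text
clock: 8.28
position: [0.5201, 0.0515, 0.0183]
ee_rot: [0.999, -0.048, 0.018, 0.005]
ft_force: [-0.4, 0.8, 0.5]
grip_width: 0.652
```

{"fn": "apply_moves", "kwargs": {
  "commands": [
    [0,0,-0.01,0,-0.3],
    [0,0,-0.025,0,-0.3],
    [0,0,-0.035,0,-0.3],
    [0,0,-0.035,0,-0.3],
    [0,0,-0.01,0,-1]
  ]
}}

```text
clock: 8.7
position: [0.5132, 0.0531, 0.1366]
ee_rot: [0.999, -0.047, 0.015, 0.005]
ft_force: [1.0, 0.2, 0.6]
grip_width: 0.773
```

```bash
python3 plan.py .4424 -.2361 .13 -32 .4424 -.2361 .06 -32
```

```text
t 8.7 p [513.2  53.1 136.6] yaw -5.39 tilt [ 0.0286 -0.0117] q [ 0.17  0.18 -0.41  1.87  0.1   1.08 -1.94] w 65.7
leg 8
   [-0.0054, 0.0368, 0.0008, np.float64(3.3)]
   [-0.0033, 0.0371, 0.0008, np.float64(3.3)]
   [-0.0011, 0.0372, 0.0008, np.float64(3.3)]
   [0.001, 0.0372, 0.0008, np.float64(3.3)]
   [0.0032, 0.0371, 0.0008, np.float64(3.3)]
   [0.0053, 0.0368, 0.0008, np.float64(3.3)]
   [0.0075, 0.0365, 0.0008, np.float64(3.3)]
   [0.0096, 0.036, 0.0008, np.float64(3.3)]
leg 2
   [0.0, 0.0, 0.035, -0.0]
   [0.0, 0.0, 0.035, -0.0]
```

Move toward the yellow block.

{"fn": "apply_moves", "kwargs": {
  "commands": [
    [-0.0054,0.0368,0,3.3,-1],
    [-0.0033,0.037,0,3.3,-1],
    [-0.001,0.037,0,3.3,-1],
    [0.001,0.037,0,3.3,-1],
    [0.0032,0.037,0,3.3,-1]
  ]
}}

```text
clock: 9.12
position: [0.4734, -0.1232, 0.1463]
ee_rot: [0.982, -0.186, 0.023, -0.0]
ft_force: [0.2, -0.8, -0.9]
grip_width: 1.002
```

{"fn": "apply_moves", "kwargs": {
  "commands": [
    [0.0053,0.0368,0,3.3,-1],
    [0.0075,0.033,0,3.3,-1],
    [0.006,0.02,0,2,-1],
    [0,0,0,0,-1],
    [0,0,0,0,-1]
  ]
}}

```text
clock: 9.53
position: [0.4493, -0.2253, 0.1495]
ee_rot: [0.963, -0.27, 0.025, -0.001]
ft_force: [0.6, 1.0, -0.2]
grip_width: 1.002
```

```bash
python3 plan.py .4424 -.2361 .06 -32; python3 - <<'E'
from run import *
from workcell import camera
P={n:camera(n)[0] for n in("scene","top")}
for n in P: np.save(f"pics/{n}2p.npy",P[n])
go(P,[("block","blue",[.518,.051,1.475],.01,1)])
P["scene"][...]=P["scene"]
cv2.imwrite("pics/s2.png",np.hstack([cv2.resize(P["scene"][165:265,200:300,::-1],None,fx=4,fy=4,interpolation=cv2.INTER_CUBIC),cv2.resize(P["top"][140:240,220:320,::-1],None,fx=4,fy=4,interpolation=cv2.INTER_CUBIC)]))
E
```

```text
t 9.53 p [ 449.3 -225.3  149.5] yaw -31.36 tilt [ 0.0482 -0.0113] q [ 0.51  0.1  -0.13  1.92  0.01  1.07 -1.75] w 85.2
leg 3
   [-0.0001, 0.0043, 0.0298, np.float64(0.2)]
   [-0.0001, 0.0043, 0.0298, np.float64(0.2)]
   [-0.0, 0.0043, 0.0298, np.float64(0.2)]
block blue ('scene',) [522.7  51. ] [83.8] 39.4 [485]
block blue ('top',) [516.5  52.5] [83.8] 33.9 [280]
block blue ('scene', 'top') [521.2  51.5] [84.7] 96.6 [485, 280]
```

View pics/s2.png

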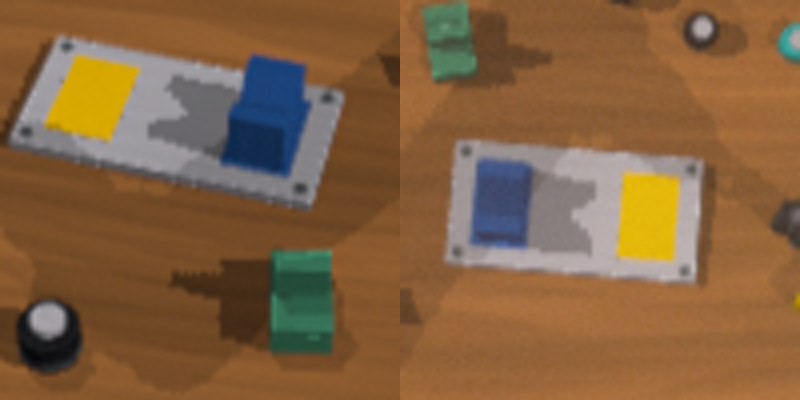

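{"fn": "apply_moves", "kwargs": {
  "commands": [
    [0,0.003,0.01,0.2,-1],
    [0,0.003,0.01,0.2,-1],
    [0,0.003,0.01,0.2,-1],
    [0,0.003,0.01,0,-1],
    [0,0,0.01,0,-1]
  ]
}}

```text
clock: 10.05
position: [0.4482, -0.2309, 0.0959]
ee_rot: [0.963, -0.269, 0.026, -0.002]
ft_force: [-0.9, 0.2, -1.5]
grip_width: 0.999
```

```bash
python3 plan.py .4424 -.2361 .06 -32; cat > zfit.py <<'E'
from run import *
from workcell import camera
def zmap(n,d):
    c=INFO[n];K=c["camera_matrix"]; v,u=np.mgrid[:384,:512]; q=np.dstack([(u-K[0,2])/K[0,0],(v-K[1,2])/K[1,1]]); s=q.copy()
    for _ in range(4): s=q/(1+c["k1"]*(s**2).sum(2,keepdims=True))
    return np.dstack([s*d[...,None],d])@R.from_quat(c["rotation"]).as_matrix().T+c["xyz"]
def shot(tag):
    o={}
    for n in("scene","top"):
        p,d=camera(n); np.savez(f"pics/{tag}_{n}",p=p,d=d); o[n]=(p,zmap(n,d))
    return o
def zfit(o,model,guess,z,zlo,zhi,rad=.05,ref=None,yaw=True):
    """silhouette of the part between zlo and zhi (world) from the depth pictures"""
    out=[]
    for s in (("scene",),("top",)):
        T=[]
        for n in s:
            X=o[n][1]; m=(X[...,2]>zlo)&(X[...,2]<zhi)&(np.hypot(X[...,0]-guess[0],X[...,1]-guess[1])<rad)
            v,u=np.nonzero(m); T.append((n,m,(max(u.min()-8,0),max(v.min()-8,0),u.max()-u.min()+17,v.max()-v.min()+17)))
        T=[(n,m[r[1]:r[1]+r[3],r[0]:r[0]+r[2]].astype(float),r) for n,m,r in T]
        f=lambda u:sum(((render(n,model,(u[0],u[1],u[2] if yaw else guess[2]),z,r)[:m.shape[0],:m.shape[1]]-m)**2).sum() for n,m,r in T)
        u0=np.array(guess[:3 if yaw else 2],float); sx=np.array([u0]+[u0+e for e in np.diag([.006,.006,.1][:len(u0)])])
        r=minimize(f,u0,method="Nelder-Mead",options=dict(initial_simplex=sx,xatol=1e-4,fatol=.01))
        print(s,np.round(r.x[:2]*1e3,1),np.round(np.degrees(r.x[2:]),1),round(r.fun,1),[int(m.sum()) for _,m,_ in T]); out.append(r.x)
    return out
def vcut(c): 
    V=[(-32,c),(-32,45),(-17,45),(0,28),(0,c)]; return [prism(V,20),prism([(-y,z) for y,z in V],20)]
E
python3 - <<'E'
from zfit import *
o=shot("a")
for n in o:
    X=o[n][1]; i=np.hypot(X[...,0]-.505,X[...,1]+.02)<.015; print(n,"plate z",X[i][:,2].mean(),X[i][:,2].std())
zfit(o,vcut(15),[.519,.051,1.475],.01,.025,.075)
E
```

```text
t 10.05 p [ 448.2 -230.9   95.9] yaw -31.29 tilt [ 0.0507 -0.0105] q [ 0.51  0.17 -0.13  1.97  0.01  0.96 -1.74] w 85.0
leg 1
   [-0.0023, 0.0075, 0.0359, np.float64(0.7)]
scene plate z 0.009096156736575692 0.0015328194823749264
top plate z 0.011005166628858146 0.0030993565080993037
('scene',) [520.4  50.4] [84.8] 10.0 [362]
('top',) [521.   51.3] [85.] 5.4 [228]
```

{"fn": "apply_moves", "kwargs": {
  "commands": [
    [0,0,-0.04,0,-1],
    [0,0,-0.04,0,-1],
    [0,0,0,0,-1]
  ]
}}

```text
clock: 10.4
position: [0.4419, -0.2279, 0.1744]
ee_rot: [0.963, -0.269, 0.02, -0.003]
ft_force: [0.4, -0.5, 1.9]
grip_width: 1.002
```

```bash
python3 plan.py .4424 -.2361 .06 -32;  python3 - <<'E'
from run import *
P={n:np.load(f"pics/{n}p.npy") for n in("scene","top")}
import vis
old=vis.mask
M["plate"]=[box(-110,110,-55,55,0,10)]
def mk(p,k):
    h,s,v=[x.astype(int) for x in cv2.split(cv2.cvtColor(p,cv2.COLOR_RGB2HSV))]
    return cv2.morphologyEx(((s<100)|old(p,"marks")).astype(np.uint8),cv2.MORPH_CLOSE,np.ones((3,3)))>0
vis.mask=mk
M["bar2"]=M["bar"]
import types
for s in ("scene","top"):
    M["block"]=M["plate"]
    # wide ROI through the "bar" radius trick
    M["bar"]=M["plate"]; x,f,n=vis.fit({s:P[s]},"bar","plate",[.512,-.0135,1.473],0,1); print("plate",s,np.round(x[:2]*1e3,1),np.degrees(x[2]),f,n)
E
```

```text
t 10.4 p [ 441.9 -227.9  174.4] yaw -31.22 tilt [ 0.0408 -0.005 ] q [ 0.52  0.07 -0.13  1.89 -0.    1.14 -1.73] w 85.2
leg 3
   [0.0016, 0.0023, 0.0381, np.float64(0.3)]
   [0.0016, 0.0022, 0.0381, np.float64(0.3)]
   [0.0016, 0.0022, 0.0381, np.float64(0.3)]
plate scene [511.4 -14.4] 84.45038255447386 28.97856209150327 [2384]
plate top [512.1 -12.8] 84.60141834778948 34.05539407920031 [2015]
```

{"fn": "apply_moves", "kwargs": {
  "commands": [
    [0,0,-0.041,0,-1],
    [0,0,-0.041,0,-1],
    [0,0,-0.041,0,-1],
    [0,0,-0.041,0,-1],
    [0,0,0,0,-1]
  ]
}}

```text
clock: 10.82
position: [0.434, -0.2256, 0.3404]
ee_rot: [0.963, -0.268, 0.02, -0.003]
ft_force: [0.3, 0.1, 0.2]
grip_width: 1.001
```

{"fn": "apply_moves", "kwargs": {
  "commands": [
    [0,0,0.015,0,-1],
    [0,0,0.015,0,-1],
    [0,0,0.015,0,-1],
    [0,0,0.015,0,-1],
    [0,0,0.015,0,-1]
  ]
}}

```text
clock: 11.23
position: [0.4416, -0.2271, 0.272]
ee_rot: [0.963, -0.268, 0.029, -0.002]
ft_force: [-0.3, 0.4, -0.5]
grip_width: 1.002
```

{"fn": "apply_moves", "kwargs": {
  "commands": [
    [0,0,0.015,0,-1],
    [0,0,0.015,0,-1],
    [0,0,0.015,0,-1],
    [0,0,0.015,0,-1],
    [0,0,0.015,0,-1]
  ]
}}

```text
clock: 11.65
position: [0.447, -0.2275, 0.1944]
ee_rot: [0.963, -0.267, 0.03, -0.002]
ft_force: [0.0, -0.0, 0.0]
grip_width: 1.001
```

```bash
python3 plan.py .4424 -.2361 .06 -32
```

```text
t 11.65 p [ 447.  -227.5  194.4] yaw -31.02 tilt [ 0.0593 -0.0131] q [ 0.51  0.05 -0.13  1.87 -0.    1.16 -1.73] w 85.1
leg 4
   [0.0001, 0.0024, 0.0336, np.float64(0.2)]
   [0.0001, 0.0024, 0.0336, np.float64(0.2)]
   [0.0001, 0.0024, 0.0336, np.float64(0.2)]
   [0.0001, 0.0024, 0.0336, np.float64(0.2)]
```

{"fn": "apply_moves", "kwargs": {
  "commands": [
    [0,0,0,0,-1],
    [0,0,-0.041,0,-1],
    [0,0,-0.041,0,-1],
    [0,0,-0.03,0,-1],
    [0,0,-0.02,0,-1]
  ]
}}

```text
clock: 12.07
position: [0.4357, -0.2234, 0.3245]
ee_rot: [0.964, -0.266, 0.023, -0.003]
ft_force: [1.5, 0.2, -0.3]
grip_width: 0.997
```

```bash
python3 plan.py
```

```text
t 12.07 p [ 435.7 -223.4  324.5] yaw -30.92 tilt [ 0.0452 -0.006 ] q [ 0.52 -0.03 -0.12  1.68 -0.02  1.45 -1.72] w 84.8
```

{"fn": "apply_moves", "kwargs": {
  "commands": [
    [0,0,-0.01,0,-1],
    [0,0,0,0,-1],
    [0,0,0,0,-1]
  ]
}}

```text
clock: 12.32
position: [0.4369, -0.2238, 0.3435]
ee_rot: [0.964, -0.266, 0.028, -0.002]
ft_force: [0.2, 0.3, -0.6]
grip_width: 0.995
```

```bash
python3 plan.py
```

```text
t 12.32 p [ 436.9 -223.8  343.5] yaw -30.9 tilt [ 0.0559 -0.011 ] q [ 0.52 -0.04 -0.12  1.65 -0.02  1.47 -1.72] w 84.6
```

{"fn": "apply_moves", "kwargs": {
  "commands": [
    [0,0,0.003,0,-1],
    [0,0.001,0.006,0,-1],
    [0,0.001,0.009,0,-1],
    [0,0.001,0.012,0,-1],
    [0,0.001,0.012,0,-1]
  ]
}}

```text
clock: 12.73
position: [0.4368, -0.2275, 0.2968]
ee_rot: [0.964, -0.266, 0.028, -0.002]
ft_force: [0.1, 0.6, -0.0]
grip_width: 1.002
```

```bash
python3 plan.py  .4424 -.2361 .06 -32
```

```text
t 12.73 p [ 436.8 -227.5  296.8] yaw -30.87 tilt [ 0.0547 -0.0104] q [ 0.52 -0.02 -0.12  1.73 -0.01  1.38 -1.71] w 85.2
leg 7
   [0.0013, 0.0006, 0.0338, np.float64(0.2)]
   [0.0013, 0.0006, 0.0338, np.float64(0.2)]
   [0.0013, 0.0006, 0.0338, np.float64(0.2)]
   [0.0013, 0.0006, 0.0338, np.float64(0.2)]
   [0.0013, 0.0006, 0.0338, np.float64(0.2)]
   [0.0013, 0.0006, 0.0338, np.float64(0.2)]
   [0.0013, 0.0006, 0.0338, np.float64(0.2)]
```

{"fn": "apply_moves", "kwargs": {
  "commands": [
    [0,0,0,-3.5,-1],
    [0,0,0,-3.5,-1],
    [0,0,0,-3.5,-1],
    [0,0,0,-3.5,-1],
    [0,0,0,-2,-1]
  ]
}}

```text
clock: 13.15
position: [0.4321, -0.2264, 0.2831]
ee_rot: [0.992, -0.124, 0.019, -0.001]
ft_force: [-0.9, 0.1, -0.3]
grip_width: 0.998
```

{"fn": "apply_moves", "kwargs": {
  "commands": [
    [0,0,0,0,-1]
  ]
}}

```text
clock: 13.23
position: [0.4314, -0.2261, 0.2811]
ee_rot: [0.992, -0.123, 0.018, -0.001]
ft_force: [-0.0, -0.4, 0.6]
grip_width: 1.006
```

```bash
python3 plan.py
```

```text
t 13.23 p [ 431.4 -226.1  281.1] yaw -14.14 tilt [ 0.0359 -0.0016] q [ 0.52 -0.01 -0.12  1.76 -0.01  1.37 -1.42] w 85.5
```

{"fn": "apply_moves", "kwargs": {
  "commands": [
    [0,0,0,3.5,-1],
    [0,0,0,3.5,-1],
    [0,0,0,3.5,-1],
    [0,0,0,3.5,-1],
    [0,0,0,2,-1]
  ]
}}

```text
clock: 13.65
position: [0.4287, -0.2254, 0.2735]
ee_rot: [0.963, -0.269, 0.013, -0.005]
ft_force: [0.2, 0.8, -0.1]
grip_width: 1.001
```

{"fn": "apply_moves", "kwargs": {
  "commands": [
    [0,0,0,0,-1]
  ]
}}

```text
clock: 13.73
position: [0.4283, -0.2253, 0.2722]
ee_rot: [0.963, -0.27, 0.012, -0.005]
ft_force: [-0.5, 0.3, 1.2]
grip_width: 0.998
```

```bash
python3 plan.py
```

```text
t 13.73 p [ 428.3 -225.3  272.2] yaw -31.39 tilt [0.0253 0.0033] q [ 0.52 -0.01 -0.12  1.77 -0.01  1.36 -1.72] w 84.8
```

{"fn": "apply_moves", "kwargs": {
  "commands": [
    [0,0,0,-2,-1],
    [0,0,0,-3.5,-1],
    [0,0,0,-3.5,-1],
    [0,0,0,-3.5,-1],
    [0,0,0,-2,-1]
  ]
}}

```text
clock: 14.15
position: [0.4264, -0.2248, 0.2671]
ee_rot: [0.99, -0.141, 0.009, -0.004]
ft_force: [0.6, 0.5, -0.3]
grip_width: 1.003
```

{"fn": "apply_moves", "kwargs": {
  "commands": [
    [0,0,0,2,-1],
    [0,0,0,3.5,-1],
    [0,0,0,3.5,-1],
    [0,0,0,3.5,-1],
    [0,0,0,2,-1]
  ]
}}

```text
clock: 14.57
position: [0.4246, -0.2242, 0.2623]
ee_rot: [0.964, -0.267, 0.005, -0.006]
ft_force: [-0.5, -0.1, 0.5]
grip_width: 1.001
```

```bash
python3 plan.py
```

```text
t 14.57 p [ 424.6 -224.2  262.3] yaw -31.0 tilt [0.0137 0.0088] q [ 0.52 -0.   -0.12  1.78 -0.01  1.35 -1.71] w 85.1
```

{"fn": "apply_moves", "kwargs": {
  "commands": [
    [0,0,0,0,-1],
    [0,0,0,0,-1],
    [0,0,0,0,-1]
  ]
}}

```text
clock: 14.82
position: [0.4238, -0.2239, 0.2602]
ee_rot: [0.964, -0.267, 0.004, -0.006]
ft_force: [-0.8, 0.3, -0.4]
grip_width: 1.002
```

```bash
python3 plan.py  .4424 -.2361 .06 -32
```

```text
t 14.82 p [ 423.8 -223.9  260.2] yaw -30.93 tilt [0.0111 0.01  ] q [ 0.52 -0.   -0.12  1.79 -0.01  1.35 -1.71] w 85.2
leg 6
   [0.0037, 0.0001, 0.0334, np.float64(0.2)]
   [0.0037, 0.0001, 0.0334, np.float64(0.2)]
   [0.0037, 0.0001, 0.0334, np.float64(0.2)]
   [0.0037, 0.0001, 0.0334, np.float64(0.2)]
   [0.0037, 0.0001, 0.0334, np.float64(0.2)]
   [0.0037, 0.0001, 0.0334, np.float64(0.2)]
```

{"fn": "apply_moves", "kwargs": {
  "commands": [
    [0.002,0.0005,0.005,0.2,-1],
    [0.002,0.0005,0.01,0.2,-1],
    [0.002,0.0005,0.016,0.2,-1],
    [0.002,0.0005,0.02,0.2,-1],
    [0.002,0,0.02,0.2,-1]
  ]
}}

```text
clock: 15.23
position: [0.4344, -0.2316, 0.1879]
ee_rot: [0.962, -0.274, 0.007, -0.006]
ft_force: [0.6, 0.4, 0.4]
grip_width: 0.998
```

{"fn": "apply_moves", "kwargs": {
  "commands": [
    [0.002,0,0.02,0,-1],
    [0.002,0,0.02,0,-1],
    [0.002,0,0.02,0,-1],
    [0.002,0,0.015,0,-1],
    [0.001,0,0.008,0,-1]
  ]
}}

```text
clock: 15.65
position: [0.4414, -0.2351, 0.0942]
ee_rot: [0.962, -0.273, 0.005, -0.006]
ft_force: [-0.4, -0.1, 0.7]
grip_width: 0.999
```

{"fn": "apply_moves", "kwargs": {
  "commands": [
    [0.001,0,0.004,0,-1],
    [0,0,0,0,-1]
  ]
}}

```text
clock: 15.82
position: [0.441, -0.2351, 0.0871]
ee_rot: [0.962, -0.273, 0.003, -0.007]
ft_force: [0.2, -1.0, 0.2]
grip_width: 1.0
```

```bash
python3 plan.py  .4424 -.2361 .004 -32
```

```text
t 15.82 p [ 441.  -235.1   87.1] yaw -31.67 tilt [0.0087 0.0112] q [ 0.52  0.2  -0.12  1.95  0.01  0.99 -1.73] w 85.0
leg 3
   [0.0006, 0.0001, 0.0277, np.float64(0.1)]
   [0.0006, 0.0001, 0.0277, np.float64(0.1)]
   [0.0006, 0.0001, 0.0277, np.float64(0.1)]
```

Gentle motion holds the tilt well. Descend and grip.

{"fn": "apply_moves", "kwargs": {
  "commands": [
    [0.0006,0.0001,0.007,0.1,-1],
    [0.0006,0.0001,0.014,0.1,-1],
    [0.0006,0.0001,0.015,0.1,-1],
    [0,0,0.015,0,-1],
    [0,0,0.012,0,-1]
  ]
}}

```text
clock: 16.23
position: [0.4475, -0.2379, 0.0267]
ee_rot: [0.961, -0.276, 0.008, -0.006]
ft_force: [-0.1, 0.3, 0.1]
grip_width: 0.999
```

{"fn": "apply_moves", "kwargs": {
  "commands": [
    [0,0,0.007,0,-1],
    [0,0,0.004,0,-1],
    [0,0,0,0,-1]
  ]
}}

```text
clock: 16.48
position: [0.4477, -0.2378, 0.0142]
ee_rot: [0.961, -0.276, 0.008, -0.006]
ft_force: [-0.5, 0.9, 0.6]
grip_width: 1.003
```

```bash
python3 plan.py  .4424 -.2361 .006 -32
```

```text
t 16.48 p [ 447.7 -237.8   14.2] yaw -32.01 tilt [0.019  0.0062] q [ 0.51  0.31 -0.12  1.99  0.03  0.82 -1.75] w 85.2
leg 1
   [-0.0054, 0.0013, 0.0082, np.float64(-0.0)]
```

{"fn": "apply_moves", "kwargs": {
  "commands": [
    [-0.0028,0.0006,0.004,0,-1],
    [-0.0025,0.0006,0.0035,0,-1],
    [0,0,0,0,-1],
    [0,0,0,0,-1]
  ]
}}

```text
clock: 16.82
position: [0.4434, -0.2365, 0.0078]
ee_rot: [0.961, -0.276, 0.01, -0.005]
ft_force: [0.6, 0.1, 0.3]
grip_width: 1.0
```

```bash
python3 plan.py  .4424 -.2361 .006 -32
```

```text
t 16.82 p [ 443.4 -236.5    7.8] yaw -32.02 tilt [0.0219 0.0047] q [ 0.51  0.31 -0.12  2.01  0.03  0.8  -1.75] w 85.0
leg 1
   [-0.0011, 0.0002, 0.0018, np.float64(-0.0)]
```

{"fn": "apply_moves", "kwargs": {
  "commands": [
    [0,0,0,0,1],
    [0,0,0,0,1],
    [0,0,0,0,1],
    [0,0,0,0,1],
    [0,0,0,0,1]
  ]
}}

```text
clock: 17.23
position: [0.4441, -0.2369, 0.0092]
ee_rot: [0.961, -0.276, 0.011, -0.005]
ft_force: [0.5, -0.4, -0.6]
grip_width: 0.459
```

{"fn": "apply_moves", "kwargs": {
  "commands": [
    [0,0,0,0,1],
    [0,0,0,0,1]
  ]
}}

```text
clock: 17.4
position: [0.4441, -0.2369, 0.0092]
ee_rot: [0.961, -0.276, 0.011, -0.005]
ft_force: [-0.3, -0.2, 0.6]
grip_width: 0.457
```

```bash
python3 plan.py  .4424 -.2361 .1 -32 .5056 -.0783 .1 -5.5; python3 - <<'E'
from zfit import *
o=shot("b")
zfit(o,vcut(10),[.4424,-.2361,np.radians(58)],0,.010,.060,rad=.045)
E
```

```text
t 17.4 p [ 444.1 -236.9    9.2] yaw -32.02 tilt [0.0236 0.0037] q [ 0.51  0.31 -0.12  2.01  0.03  0.81 -1.75] w 38.8
leg 3
   [-0.0006, 0.0001, -0.0303, np.float64(-0.0)]
   [-0.0006, 0.0001, -0.0303, np.float64(-0.0)]
   [-0.0006, 0.0001, -0.0303, np.float64(-0.0)]
leg 5
   [-0.006, -0.0335, -0.0, -5.3]
   [-0.0029, -0.0339, -0.0, -5.3]
   [0.0003, -0.034, -0.0, -5.3]
   [0.0034, -0.0338, -0.0, -5.3]
   [0.0065, -0.0334, -0.0, -5.3]
('scene',) [ 448.8 -237.9] [-20.3] 137.5 [327]
('top',) [ 431.2 -241.9] [3.6] 121.9 [51]
```

{"fn": "apply_moves", "kwargs": {
  "commands": [
    [0,0,-0.006,0,1],
    [0,0,-0.012,0,1],
    [0,0,-0.018,0,1],
    [-0.003,-0.005,-0.018,-1,1],
    [-0.005,-0.012,-0.012,-2,1]
  ]
}}

```text
clock: 17.92
position: [0.4404, -0.2187, 0.0746]
ee_rot: [0.968, -0.252, 0.006, -0.005]
ft_force: [-0.2, -0.1, -2.4]
grip_width: 0.456
```

{"fn": "apply_moves", "kwargs": {
  "commands": [
    [-0.004,-0.018,-0.006,-3,1],
    [-0.003,-0.022,0,-3.5,1],
    [-0.001,-0.024,0,-3.5,1],
    [0.001,-0.022,0,-3.5,1],
    [0.002,-0.018,0,-3,1]
  ]
}}

```text
clock: 18.33
position: [0.4772, -0.1128, 0.084]
ee_rot: [0.995, -0.1, 0.008, -0.004]
ft_force: [0.3, -0.6, -3.0]
grip_width: 0.46
```

{"fn": "apply_moves", "kwargs": {
  "commands": [
    [0.002,-0.012,0,-2,1],
    [0.001,-0.006,0,-1,1],
    [0,0,0,0,1]
  ]
}}

```text
clock: 18.58
position: [0.4847, -0.087, 0.0829]
ee_rot: [0.998, -0.064, 0.008, -0.005]
ft_force: [-0.9, 0.6, -3.3]
grip_width: 0.455
```

```bash
python3 plan.py .5064 -.0783 .06 -5.5
```

```text
t 18.58 p [484.7 -87.   82.9] yaw -7.33 tilt [0.0157 0.0084] q [ 0.35  0.19 -0.28  1.97  0.05  0.97 -1.65] w 38.7
leg 1
   [0.0204, -0.0114, 0.0229, np.float64(-1.8)]
```

{"fn": "apply_moves", "kwargs": {
  "commands": [
    [0.004,-0.002,0.005,-0.4,1],
    [0.006,-0.004,0.01,-0.6,1],
    [0.006,-0.003,0.012,-0.5,1],
    [0.003,-0.002,0.008,-0.3,1],
    [0,0,0.004,0,1]
  ]
}}

```text
clock: 19.0
position: [0.5064, -0.0817, 0.0416]
ee_rot: [0.999, -0.051, 0.008, -0.004]
ft_force: [-0.8, -0.2, -2.7]
grip_width: 0.459
```

{"fn": "apply_moves", "kwargs": {
  "commands": [
    [0,0,0,0,1],
    [0,0,0,0,1]
  ]
}}

```text
clock: 19.17
position: [0.5051, -0.083, 0.0398]
ee_rot: [0.999, -0.052, 0.006, -0.003]
ft_force: [0.5, -0.8, -3.4]
grip_width: 0.458
```

```bash
python3 plan.py .5064 -.0783 .0195 -5.5
```

```text
t 19.17 p [505.1 -83.   39.8] yaw -5.96 tilt [0.0124 0.0063] q [ 0.33  0.3  -0.28  1.95  0.09  0.89 -1.67] w 38.9
leg 1
   [0.0008, -0.0048, 0.0203, np.float64(-0.5)]
```

{"fn": "apply_moves", "kwargs": {
  "commands": [
    [0.0004,-0.0015,0.004,-0.2,1],
    [0.0004,-0.002,0.005,-0.2,1],
    [0,-0.0013,0.005,0,1],
    [0,0,0.003,0,1],
    [0,0,0,0,1]
  ]
}}

```text
clock: 19.58
position: [0.5067, -0.079, 0.0225]
ee_rot: [0.999, -0.049, 0.007, -0.003]
ft_force: [0.2, 0.1, -2.8]
grip_width: 0.456
```

```bash
python3 plan.py .5064 -.0783 .0195 -5.5
```

```text
t 19.58 p [506.7 -79.   22.5] yaw -5.65 tilt [0.014  0.0054] q [ 0.32  0.32 -0.28  1.96  0.11  0.86 -1.69] w 38.8
leg 1
   [-0.0004, -0.0007, 0.003, np.float64(-0.2)]
```

{"fn": "apply_moves", "kwargs": {
  "commands": [
    [-0.0003,-0.0006,0.002,-0.2,1],
    [0,0,0.0015,0,1],
    [0,0,0,0,1]
  ]
}}

```text
clock: 19.83
position: [0.5066, -0.0782, 0.0193]
ee_rot: [0.999, -0.047, 0.007, -0.003]
ft_force: [0.3, -1.0, -1.6]
grip_width: 0.459
```

{"fn": "apply_moves", "kwargs": {
  "commands": [
    [0,0,0,0,-0.3],
    [0,0,0,0,-0.3],
    [0,0,0,0,-0.3]
  ]
}}

```text
clock: 20.08
position: [0.5077, -0.0783, 0.0201]
ee_rot: [0.999, -0.047, 0.008, -0.003]
ft_force: [0.8, -0.0, 0.3]
grip_width: 0.65
```

{"fn": "apply_moves", "kwargs": {
  "commands": [
    [0,0,-0.006,0,-0.3],
    [0,0,-0.015,0,-0.3],
    [0,0,-0.025,0,-0.3],
    [0,0,-0.03,0,-0.3],
    [0,0,-0.03,0,-0.3]
  ]
}}

```text
clock: 20.5
position: [0.5022, -0.0782, 0.1255]
ee_rot: [0.999, -0.047, 0.003, -0.004]
ft_force: [-0.0, 0.9, 0.4]
grip_width: 0.65
```

{"fn": "apply_moves", "kwargs": {
  "commands": [
    [-0.02,-0.005,-0.02,0,-0.3],
    [-0.03,-0.01,-0.01,0,-0.3],
    [-0.03,-0.02,0,0,-0.3],
    [-0.02,-0.01,0,0,-0.3],
    [0,0,0,0,-0.3]
  ]
}}

```text
clock: 20.92
position: [0.4082, -0.0232, 0.1663]
ee_rot: [0.999, -0.048, 0.011, -0.003]
ft_force: [1.2, -1.2, 0.4]
grip_width: 0.648
```

```bash
python3 plan.py; python3 - <<'E'
from zfit import *
o=shot("c")
zfit(o,vcut(15),[.506,-.078,1.475],.01,.025,.075)
zfit(o,vcut(15),[.5205,.051,1.475],.01,.025,.075)
for n in o: print(n, proj(n,[[.506,-.078,.03],[.52,.051,.03]]))
E
```

```text
t 20.92 p [408.2 -23.2 166.3] yaw -5.5 tilt [0.0227 0.0048] q [ 0.32 -0.1  -0.35  2.08 -0.04  1.14 -1.68] w 55.1
('scene',) [504.9 -78.6] [84.2] 11.8 [365]
('top',) [507.6 -77.9] [85.3] 89.2 [140]
('scene',) [520.6  50.4] [85.] 10.7 [362]
('top',) [521.2  51.2] [85.1] 7.3 [225]
scene [[222.59116542 184.20901433]
 [266.41411176 193.31816441]]
top [[282.15388979 193.11689522]
 [245.02337131 189.62934138]]
```

```bash
python3 plan.py .519 .051 .10 -5.0
```

```text
t 21.02 p [410.6 -24.8 166.4] yaw -5.56 tilt [0.024  0.0048] q [ 0.32 -0.1  -0.35  2.07 -0.04  1.13 -1.68] w 55.4
leg 4
   [0.0251, -0.0215, 0.0166, np.float64(-0.1)]
   [0.0252, -0.0214, 0.0166, np.float64(-0.1)]
   [0.0252, -0.0214, 0.0166, np.float64(-0.1)]
   [0.0253, -0.0213, 0.0166, np.float64(-0.1)]
```

{"fn": "apply_moves", "kwargs": {
  "commands": [
    [0.008,-0.008,0,-0.1,-0.4],
    [0.016,-0.014,0.004,-0.1,-0.4],
    [0.02,-0.017,0.008,-0.1,-0.4],
    [0.02,-0.017,0.012,-0.1,-0.4],
    [0.016,-0.013,0.016,-0.1,-0.4]
  ]
}}

```text
clock: 21.43
position: [0.5072, 0.0354, 0.1312]
ee_rot: [0.999, -0.049, 0.016, -0.003]
ft_force: [-1.0, -0.4, 0.9]
grip_width: 0.704
```

{"fn": "apply_moves", "kwargs": {
  "commands": [
    [0.01,-0.008,0.012,0,-0.4],
    [0.004,-0.003,0.006,0,-0.4],
    [0,0,0,0,-0.4],
    [0,0,0,0,-0.4]
  ]
}}

```text
clock: 21.77
position: [0.5283, 0.0494, 0.1077]
ee_rot: [0.999, -0.048, 0.013, -0.006]
ft_force: [0.3, 0.3, -0.4]
grip_width: 0.698
```

```bash
python3 plan.py .5207 .051 .017 -5.0
```

```text
t 21.77 p [528.3  49.4 107.7] yaw -5.54 tilt [0.0269 0.0101] q [ 0.2   0.24 -0.42  1.86  0.11  1.03 -1.93] w 59.3
leg 3
   [-0.0026, -0.0003, 0.0302, np.float64(-0.2)]
   [-0.0026, -0.0003, 0.0302, np.float64(-0.2)]
   [-0.0026, -0.0003, 0.0302, np.float64(-0.2)]
```

{"fn": "apply_moves", "kwargs": {
  "commands": [
    [-0.002,-0.0003,0.007,-0.2,-0.4],
    [-0.002,-0.0003,0.013,-0.2,-0.4],
    [-0.002,-0.0003,0.015,-0.1,-0.4],
    [-0.002,0,0.015,0,-0.4],
    [-0.002,0,0.012,0,-0.4]
  ]
}}

```text
clock: 22.18
position: [0.5217, 0.0485, 0.0476]
ee_rot: [0.999, -0.046, 0.017, -0.005]
ft_force: [-0.3, -0.7, 0.0]
grip_width: 0.705
```

{"fn": "apply_moves", "kwargs": {
  "commands": [
    [0,0,0.007,0,-0.4],
    [0,0,0.003,0,-0.4],
    [0,0,0,0,-0.4]
  ]
}}

```text
clock: 22.43
position: [0.5199, 0.0465, 0.0359]
ee_rot: [0.999, -0.047, 0.017, -0.004]
ft_force: [-0.8, -0.2, 0.4]
grip_width: 0.699
```

```bash
python3 plan.py .5207 .051 .017 -5.0
```

```text
t 22.43 p [519.9  46.5  35.9] yaw -5.36 tilt [0.0335 0.0069] q [ 0.18  0.32 -0.4   1.94  0.16  0.87 -1.97] w 59.4
leg 1
   [0.0003, -0.0045, 0.0189, np.float64(-0.4)]
```

{"fn": "apply_moves", "kwargs": {
  "commands": [
    [0,-0.002,0.004,-0.2,-0.4],
    [0.0005,-0.0025,0.005,-0.2,-0.4],
    [0,0,0.005,0,-0.4],
    [0,0,0.003,0,-0.4],
    [0,0,0,0,-0.4]
  ]
}}

```text
clock: 22.85
position: [0.5233, 0.0513, 0.0199]
ee_rot: [0.999, -0.043, 0.019, -0.004]
ft_force: [0.1, -0.6, 0.1]
grip_width: 0.699
```

{"fn": "apply_moves", "kwargs": {
  "commands": [
    [0,0,0,0,1],
    [0,0,0,0,1],
    [0,0,0,0,1],
    [0,0,0,0,1],
    [0,0,0,0,1]
  ]
}}

```text
clock: 23.27
position: [0.5233, 0.0513, 0.02]
ee_rot: [0.999, -0.043, 0.018, -0.004]
ft_force: [0.9, 0.1, -1.7]
grip_width: 0.455
```

```bash
python3 plan.py .5179 .0515 .020 -5.0
```

```text
t 23.27 p [523.3  51.3  20. ] yaw -4.95 tilt [0.0373 0.0067] q [ 0.17  0.35 -0.4   1.95  0.18  0.84 -1.98] w 38.7
leg 1
   [-0.0054, 0.0003, -0.0, np.float64(0.0)]
```

{"fn": "apply_moves", "kwargs": {
  "commands": [
    [0,0,-0.003,0,1],
    [-0.0012,0,-0.001,0.3,1],
    [-0.0012,0,0,0.2,1],
    [-0.0012,0,0,0,1],
    [0,0,0,0,1]
  ]
}}

```text
clock: 23.68
position: [0.5186, 0.0515, 0.0239]
ee_rot: [0.999, -0.048, 0.018, -0.004]
ft_force: [0.8, 0.7, -2.7]
grip_width: 0.457
```

```bash
python3 plan.py .5198 .0513 .0205 -5.5
```

```text
t 23.68 p [518.6  51.5  23.9] yaw -5.52 tilt [0.0363 0.0066] q [ 0.17  0.34 -0.4   1.96  0.17  0.84 -1.99] w 38.8
leg 1
   [0.0012, 0.0001, 0.0034, np.float64(-0.0)]
```

{"fn": "apply_moves", "kwargs": {
  "commands": [
    [0.001,0,0.002,0,1],
    [0,0,0.0015,0,1],
    [0,0,0,0,1]
  ]
}}

```text
clock: 23.93
position: [0.5197, 0.0513, 0.0201]
ee_rot: [0.999, -0.048, 0.018, -0.004]
ft_force: [-0.2, -0.1, -1.9]
grip_width: 0.453
```

{"fn": "apply_moves", "kwargs": {
  "commands": [
    [0,0,0,0,-0.3],
    [0,0,0,0,-0.3],
    [0,0,0,0,-0.3]
  ]
}}

```text
clock: 24.18
position: [0.5203, 0.0514, 0.0204]
ee_rot: [0.999, -0.048, 0.018, -0.004]
ft_force: [-0.1, 0.0, -0.6]
grip_width: 0.648
```

{"fn": "apply_moves", "kwargs": {
  "commands": [
    [0,0,-0.006,0,-0.3],
    [0,0,-0.015,0,-0.3],
    [0,0,-0.02,0,-0.3],
    [0,0,-0.025,0,-0.3],
    [0,0,-0.02,0,-0.3]
  ]
}}

```text
clock: 24.6
position: [0.5145, 0.051, 0.1072]
ee_rot: [0.999, -0.048, 0.015, -0.004]
ft_force: [0.9, -0.5, 0.1]
grip_width: 0.647
```

{"fn": "apply_moves", "kwargs": {
  "commands": [
    [0.008,0.01,-0.01,0,-0.3],
    [0.014,0.015,-0.005,0,-0.3],
    [0.02,0.02,0,0,-0.3],
    [0.02,0.02,0,0,-0.3],
    [0.02,0.02,0,0,-0.3]
  ]
}}

```text
clock: 25.02
position: [0.5914, -0.0375, 0.1358]
ee_rot: [0.999, -0.042, 0.021, -0.005]
ft_force: [-0.4, 0.7, 0.1]
grip_width: 0.652
```

{"fn": "apply_moves", "kwargs": {
  "commands": [
    [0.015,0.02,0,0,-0.3],
    [0.01,0.015,0,0,-0.3],
    [0.005,0.007,0,0,-0.3],
    [0,0,0,0,-0.3]
  ]
}}

```text
clock: 25.35
position: [0.6218, -0.09, 0.1393]
ee_rot: [0.999, -0.045, 0.023, -0.004]
ft_force: [-0.5, 0.3, -0.3]
grip_width: 0.654
```

```bash
python3 - <<'E'
from zfit import *
o=shot("d")
zfit(o,vcut(15),[.506,-.078,1.475],.01,.025,.075)
zfit(o,vcut(15),[.518,.051,1.475],.01,.025,.075)
zfit(o,[cyl(16,8,20),cyl(9,20,26)],[.6715,-.1295,0],0,.008,.04,rad=.03,yaw=False)
E
python3 plan.py .6715 -.1285 .08 -5.5
```

```text
('scene',) [505.5 -78.2] [84.4] 150.9 [220]
('top',) [505.  -71.5] [79.5] 76.9 [149]
('scene',) [516.9  50.9] [83.7] 11.0 [367]
('top',) [517.3  51.9] [83.4] 6.8 [229]
('scene',) [ 672.7 -128.4] [] 5.7 [119]
t 25.45 p [621.1 -87.5 139.2] yaw -5.03 tilt [0.0461 0.0072] q [ 0.33  0.39 -0.33  1.6   0.13  1.13 -1.68] w 55.0
leg 3
   [0.0179, 0.0121, 0.0197, np.float64(0.2)]
   [0.018, 0.0121, 0.0197, np.float64(0.2)]
   [0.018, 0.012, 0.0197, np.float64(0.2)]Traceback (most recent call last):
  File "<stdin>", line 5, in <module>
  File "zfit.py", line 19, in zfit
    v,u=np.nonzero(m); T.append((n,m,(max(u.min()-8,0),max(v.min()-8,0),u.max()-u.min()+17,v.max()-v.min()+17)))
                                          ~~~~~^^
    return umr_minimum(a, axis, None, out, keepdims, initial, where)
ValueError: zero-size array to reduction operation minimum which has no identity
```

{"fn": "apply_moves", "kwargs": {
  "commands": [
    [0.003,0.002,0,-3,-0.3],
    [0.006,0.003,0,-6,-0.3],
    [0.007,0.004,0,-7,-0.3],
    [0.007,0.005,0,-7,-0.3],
    [0.006,0.006,0,-7,-0.3]
  ]
}}

```text
clock: 25.87
position: [0.65, -0.093, 0.142]
ee_rot: [0.974, 0.225, 0.023, -0.0]
ft_force: [-0.5, -0.1, -0.5]
grip_width: 0.645
```

{"fn": "apply_moves", "kwargs": {
  "commands": [
    [0,0.007,0,-7,-0.3],
    [0,0.007,0,-7,-0.3],
    [0,0.006,0,-7,-0.3],
    [0,0.005,0,-7,-0.3],
    [0,0.004,0,-7,-0.3]
  ]
}}

```text
clock: 26.28
position: [0.6669, -0.1047, 0.1442]
ee_rot: [0.858, 0.514, 0.023, 0.005]
ft_force: [0.3, -0.3, 0.1]
grip_width: 0.652
```

{"fn": "apply_moves", "kwargs": {
  "commands": [
    [0,0.003,0,-7,-0.3],
    [0,0,0,-7,-0.3],
    [0,0,0,-6,-0.3],
    [0,0,0,-3,-0.3],
    [0,0,0,0,-0.3]
  ]
}}

```text
clock: 26.7
position: [0.6678, -0.0957, 0.1457]
ee_rot: [0.729, 0.685, 0.022, 0.009]
ft_force: [-0.4, 0.2, 0.3]
grip_width: 0.651
```

```bash
python3 plan.py .6725 -.1285 .08 84.5
```

```text
t 26.7 p [667.8 -95.7 145.7] yaw 86.45 tilt [0.0435 0.0172] q [ 0.51  0.53 -0.59  1.44  0.29  1.22 -0.17] w 55.3
leg 2
   [-0.0162, 0.0034, 0.0329, np.float64(1.0)]
   [-0.0161, 0.0036, 0.0329, np.float64(1.0)]
```

{"fn": "apply_moves", "kwargs": {
  "commands": [
    [-0.005,0.001,0.004,0.4,-0.3],
    [-0.007,0.001,0.008,0.6,-0.3],
    [-0.007,0.0015,0.012,0.6,-0.3],
    [-0.007,0.0015,0.012,0.4,-0.3],
    [-0.005,0.001,0.012,0,-0.3]
  ]
}}

```text
clock: 27.12
position: [0.6744, -0.124, 0.0966]
ee_rot: [0.742, 0.67, 0.023, 0.01]
ft_force: [0.2, -0.2, -0.5]
grip_width: 0.649
```

{"fn": "apply_moves", "kwargs": {
  "commands": [
    [-0.002,0.001,0.012,0,-0.3],
    [0,0,0.01,0,-0.3],
    [0,0,0.006,0,-0.3],
    [0,0,0.003,0,-0.3],
    [0,0,0,0,-0.3]
  ]
}}

```text
clock: 27.53
position: [0.6735, -0.1283, 0.055]
ee_rot: [0.744, 0.668, 0.02, 0.006]
ft_force: [-0.5, -0.6, -0.1]
grip_width: 0.655
```

```bash
python3 plan.py .6725 -.1285 .005 84.5
```

```text
t 27.53 p [ 673.5 -128.3   55. ] yaw 83.9 tilt [0.0386 0.0182] q [ 0.52  0.64 -0.54  1.48  0.33  1.08 -0.19] w 55.6
leg 2
   [-0.0002, -0.0005, 0.025, np.float64(-0.3)]
   [-0.0002, -0.0005, 0.025, np.float64(-0.3)]
```

{"fn": "apply_moves", "kwargs": {
  "commands": [
    [0,0,0.005,-0.2,-0.3],
    [0,0,0.01,-0.2,-0.3],
    [0,0,0.012,0,-0.3],
    [0,0,0.01,0,-0.3],
    [0,0,0.006,0,-0.3]
  ]
}}

```text
clock: 27.95
position: [0.6773, -0.1264, 0.0111]
ee_rot: [0.741, 0.671, 0.022, 0.008]
ft_force: [-0.2, 0.3, -0.7]
grip_width: 0.649
```

{"fn": "apply_moves", "kwargs": {
  "commands": [
    [0,0,0.003,0,-0.3],
    [0,0,0,0,-0.3]
  ]
}}

```text
clock: 28.12
position: [0.6763, -0.126, 0.0052]
ee_rot: [0.741, 0.672, 0.021, 0.007]
ft_force: [-0.5, -0.1, 0.5]
grip_width: 0.649
```

```bash
python3 plan.py .6725 -.1285 .006 84.5
```

```text
t 28.12 p [ 676.3 -126.     5.2] yaw 84.44 tilt [0.0404 0.0186] q [ 0.5   0.7  -0.52  1.5   0.36  1.   -0.2 ] w 55.1
leg 1
   [-0.0029, -0.0036, -0.0008, np.float64(-0.1)]
```

{"fn": "apply_moves", "kwargs": {
  "commands": [
    [-0.0015,-0.0018,0,0,-0.3],
    [-0.0014,-0.0018,0,0,-0.3],
    [0,0,0,0,1],
    [0,0,0,0,1],
    [0,0,0,0,1]
  ]
}}

```text
clock: 28.53
position: [0.6727, -0.129, 0.0062]
ee_rot: [0.741, 0.672, 0.022, 0.007]
ft_force: [-0.4, 0.0, -1.6]
grip_width: 0.35
```

{"fn": "apply_moves", "kwargs": {
  "commands": [
    [0,0,0,0,1],
    [0,0,0,0,1],
    [0,0,0,0,1]
  ]
}}

```text
clock: 28.78
position: [0.6728, -0.1291, 0.0066]
ee_rot: [0.741, 0.671, 0.022, 0.008]
ft_force: [-0.2, 0.3, -1.6]
grip_width: 0.348
```

```bash
python3 plan.py .6725 -.1285 .12 84.5 .5118 -.0135 .12 84.5
```

```text
t 28.78 p [ 672.8 -129.1    6.6] yaw 84.42 tilt [0.0424 0.0179] q [ 0.51  0.69 -0.52  1.51  0.36  1.   -0.2 ] w 29.6
leg 3
   [0.0002, -0.0001, -0.0378, np.float64(-0.0)]
   [0.0002, -0.0001, -0.0378, np.float64(-0.0)]
   [0.0002, -0.0001, -0.0378, np.float64(-0.0)]
leg 6
   [0.0165, -0.0285, -0.0, -0.0]
   [0.0165, -0.0285, -0.0, -0.0]
   [0.0165, -0.0285, -0.0, -0.0]
   [0.0165, -0.0285, -0.0, -0.0]
   [0.0165, -0.0285, -0.0, -0.0]
   [0.0165, -0.0285, -0.0, -0.0]
```

{"fn": "apply_moves", "kwargs": {
  "commands": [
    [0,0,-0.006,0,1],
    [0,0,-0.014,0,1],
    [0,0,-0.022,0,1],
    [0.003,-0.005,-0.026,0,1],
    [0.006,-0.011,-0.022,0,1]
  ]
}}

```text
clock: 29.2
position: [0.6513, -0.1209, 0.0964]
ee_rot: [0.741, 0.671, 0.019, 0.004]
ft_force: [0.3, 0.5, -0.5]
grip_width: 0.352
```

{"fn": "apply_moves", "kwargs": {
  "commands": [
    [0.01,-0.017,-0.015,0,1],
    [0.013,-0.022,-0.006,0,1],
    [0.014,-0.024,0,0,1],
    [0.014,-0.024,0,0,1],
    [0.013,-0.022,0,0,1]
  ]
}}

```text
clock: 29.62
position: [0.5502, -0.0464, 0.1282]
ee_rot: [0.742, 0.67, 0.024, 0.011]
ft_force: [-0.4, 0.2, -0.8]
grip_width: 0.35
```

{"fn": "apply_moves", "kwargs": {
  "commands": [
    [0.01,-0.016,0,0,1],
    [0.006,-0.01,0,0,1],
    [0.003,-0.005,0,0,1],
    [0,0,0,0,1],
    [0,0,0,0,1]
  ]
}}

```text
clock: 30.03
position: [0.5175, -0.0196, 0.1329]
ee_rot: [0.74, 0.672, 0.024, 0.015]
ft_force: [0.8, 0.6, -1.8]
grip_width: 0.349
```

```bash
python3 plan.py .5118 -.0140 .08 84.5
```

```text
t 30.03 p [517.5 -19.6 132.9] yaw 84.52 tilt [0.0547 0.0104] q [ 0.58  0.2  -0.69  1.88  0.14  1.05 -0.25] w 29.6
leg 2
   [0.0025, -0.0031, 0.0264, np.float64(0.0)]
   [0.0025, -0.0031, 0.0264, np.float64(0.0)]
```

{"fn": "apply_moves", "kwargs": {
  "commands": [
    [0.001,-0.001,0.008,0,1],
    [0.0015,-0.002,0.015,0,1],
    [0.0015,-0.0015,0.02,0,1],
    [0.001,-0.001,0.018,0,1],
    [0,0,0.012,0,1]
  ]
}}

```text
clock: 30.45
position: [0.5223, -0.0159, 0.0593]
ee_rot: [0.741, 0.67, 0.027, 0.018]
ft_force: [0.2, 0.7, -1.2]
grip_width: 0.353
```

{"fn": "apply_moves", "kwargs": {
  "commands": [
    [0,0,0.006,0,1],
    [0,0,0,0,1],
    [0,0,0,0,1]
  ]
}}

```text
clock: 30.7
position: [0.5218, -0.0165, 0.0488]
ee_rot: [0.742, 0.67, 0.025, 0.015]
ft_force: [0.1, -0.2, -0.8]
grip_width: 0.351
```

```bash
python3 plan.py .5118 -.0140 .018 84.5
```

```text
t 30.7 p [521.8 -16.5  48.8] yaw 84.18 tilt [0.0573 0.012 ] q [ 0.53  0.33 -0.65  1.95  0.25  0.89 -0.35] w 29.8
leg 1
   [0.0015, -0.0102, 0.0308, np.float64(-0.3)]
```

{"fn": "apply_moves", "kwargs": {
  "commands": [
    [0.0003,-0.003,0.004,-0.1,1],
    [0.0004,-0.004,0.006,-0.1,1],
    [0.0004,-0.003,0.007,-0.1,1],
    [0.0004,-0.001,0.006,0,1],
    [0,0,0,0,1]
  ]
}}

```text
clock: 31.12
position: [0.5131, -0.0141, 0.0251]
ee_rot: [0.74, 0.672, 0.026, 0.016]
ft_force: [0.6, 0.4, -1.1]
grip_width: 0.35
```

```bash
python3 plan.py .5118 -.0140 .018 84.5
```

```text
t 31.12 p [513.1 -14.1  25.1] yaw 84.45 tilt [0.0609 0.0113] q [ 0.52  0.35 -0.65  1.99  0.27  0.83 -0.37] w 29.8
leg 1
   [-0.0001, -0.0013, 0.0071, np.float64(-0.0)]
```

{"fn": "apply_moves", "kwargs": {
  "commands": [
    [0,-0.0012,0.003,0,1],
    [0,-0.0005,0.003,0,1],
    [0,0,0.001,0,1],
    [0,0,0,0,1]
  ]
}}

```text
clock: 31.45
position: [0.5118, -0.0137, 0.0173]
ee_rot: [0.74, 0.672, 0.026, 0.016]
ft_force: [-0.2, -0.2, -1.8]
grip_width: 0.355
```

{"fn": "apply_moves", "kwargs": {
  "commands": [
    [0,0,0,0,-0.2],
    [0,0,0,0,-0.2],
    [0,0,0,0,-0.2],
    [0,0,0,0,-0.2]
  ]
}}

```text
clock: 31.78
position: [0.5128, -0.0137, 0.0181]
ee_rot: [0.74, 0.672, 0.027, 0.017]
ft_force: [0.4, 0.1, 0.3]
grip_width: 0.597
```

{"fn": "apply_moves", "kwargs": {
  "commands": [
    [0,0,-0.006,0,-0.2],
    [0,0,-0.015,0,-0.2],
    [0,0,-0.025,0,-0.2],
    [0,0,-0.035,0,-0.2],
    [0,0,-0.04,0,-0.2]
  ]
}}

```text
clock: 32.2
position: [0.5003, -0.0143, 0.1372]
ee_rot: [0.74, 0.672, 0.024, 0.011]
ft_force: [0.8, -0.4, -0.1]
grip_width: 0.599
```

{"fn": "apply_moves", "kwargs": {
  "commands": [
    [0.01,0,-0.04,-3,-0.2],
    [0.02,0,-0.04,-6,-0.2],
    [0.03,0.004,-0.03,-7,-0.2],
    [0.03,0.008,0,-7,-0.2],
    [0.03,0.01,0,-7,-0.2]
  ]
}}

```text
clock: 32.62
position: [0.5033, 0.1013, 0.2602]
ee_rot: [0.539, 0.842, 0.022, 0.024]
ft_force: [0.7, -0.6, -0.6]
grip_width: 0.6
```

{"fn": "apply_moves", "kwargs": {
  "commands": [
    [0.025,0.012,0,-7,-0.2],
    [0.025,0.015,0,-7,-0.2],
    [0.02,0.018,0,-7,-0.2],
    [0.015,0.016,0,-7,-0.2],
    [0.008,0.012,0,-7,-0.2]
  ]
}}

```text
clock: 33.03
position: [0.5038, 0.2318, 0.268]
ee_rot: [0.252, 0.967, 0.015, 0.034]
ft_force: [0.7, -0.7, -0.3]
grip_width: 0.6
```

```bash
python3 - <<'E'
from zfit import *
o=shot("e")
zfit(o,vcut(15),[.506,-.078,1.475],.01,.025,.075)
zfit(o,vcut(15),[.518,.051,1.475],.01,.025,.075)
zfit(o,[cyl(16,8,20),cyl(9,20,26)],[.512,-.0135,0],.01,.018,.05,rad=.022,yaw=False)
P={n:o[n][0] for n in o}
cv2.imwrite("pics/s3.png",np.hstack([cv2.resize(P["scene"][160:260,200:400,::-1],None,fx=3,fy=3,interpolation=cv2.INTER_CUBIC),cv2.resize(P["top"][150:250,150:216,::-1],None,fx=3,fy=3,interpolation=cv2.INTER_CUBIC)]))
for n in o:
  try: zfit({n:o[n]} if 0 else o,[prism([(12,a),(a,12),(-a,12),(-12,a),(-12,-a),(12,-a)],100)],[.54,.232,0.],.012,.008,.04,rad=.12)
  except Exception as e: print(e)
  break
E
python3 plan.py .54 .232 .1 180
```

```text
('scene',) [504.3 -78.7] [84.8] 12.2 [360]
('top',) [504.9 -77.9] [85.8] 7.7 [236]
('scene',) [516.5  50.7] [83.4] 9.7 [365]
('top',) [517.3  51.6] [83.1] 7.6 [230]
('scene',) [512.2 -14.1] [] 7.3 [97]
('top',) [512.2 -13.1] [] 3.1 [67]
('scene',) [544. 226.] [3.8] 530.0 [530]
('top',) [581.3 202.6] [39.6] 426.7 [68]
t 33.13 p [503.5 232.4 267.8] yaw 150.77 tilt [0.0719 0.0125] q [ 0.33  0.22 -0.98  1.62  0.22  1.34  0.39] w 50.8
leg 5
   [-0.0064, 0.0035, 0.0336, np.float64(-5.8)]
   [-0.0067, 0.0028, 0.0336, np.float64(-5.8)]
   [-0.007, 0.0021, 0.0336, np.float64(-5.8)]
   [-0.0072, 0.0014, 0.0336, np.float64(-5.8)]
   [-0.0073, 0.0007, 0.0336, np.float64(-5.8)]
```

View pics/s3.png

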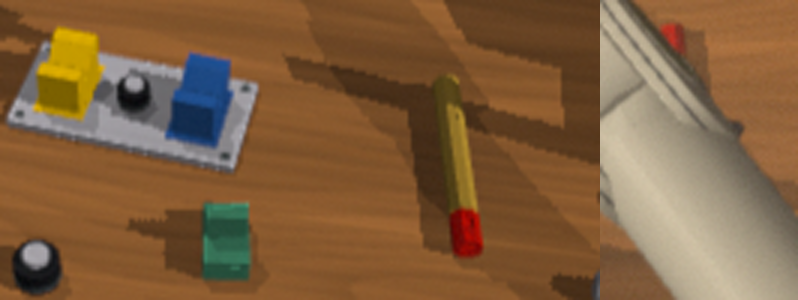

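```bash
python3 - <<'E'
from run import *
P={n:np.load(f"pics/{n}p.npy") for n in("scene","top")}
go(P,[("bar","bar",[.539,.292,.11],.012,1)])
E
python3 - <<'E'
from zfit import *
z=np.load("pics/a_scene.npz"); zt=np.load("pics/a_top.npz")
o={"scene":(z["p"],zmap("scene",z["d"])),"top":(zt["p"],zmap("top",zt["d"]))}
zfit(o,[prism([(12,a),(a,12),(-a,12),(-12,a),(-12,-4),(12,-4)],100)],[.539,.292,.11],.012,.008,.05,rad=.11)
E
```

```text
bar bar ('scene',) [537.7 291.4] [6.3] 21.8 [578]
bar bar ('top',) [536.9 293.4] [6.4] 89.3 [327]
bar bar ('scene', 'top') [537.3 292. ] [6.1] 130.5 [578, 327]
('scene',) [539.  291.5] [6.3] 17.4 [550]
('top',) [538.6 292.6] [6.2] 41.6 [441]
```

{"fn": "apply_moves", "kwargs": {
  "commands": [
    [0,0,0,0,-0.2],
    [0,0,0,0,-0.2],
    [0,0,0,0,-0.2],
    [0,0,0,0,-0.2],
    [0,0,0,0,-0.2]
  ]
}}

```text
clock: 33.55
position: [0.504, 0.2289, 0.2684]
ee_rot: [0.257, 0.966, 0.014, 0.034]
ft_force: [0.1, -0.3, -0.1]
grip_width: 0.604
```

```bash
python3 plan.py
```

```text
t 33.55 p [504.  228.9 268.4] yaw 150.1 tilt [0.0723 0.0103] q [ 0.34  0.22 -0.98  1.62  0.22  1.34  0.38] w 51.3
```

{"fn": "apply_moves", "kwargs": {
  "commands": [
    [-0.006,0.008,0.006,-6,-0.2],
    [-0.008,0.008,0.012,-7,-0.2],
    [-0.01,0.008,0.012,-7,-0.2],
    [-0.012,0.007,0.012,-7,-0.2],
    [-0.012,0.007,0.012,-6,-0.2]
  ]
}}

```text
clock: 33.97
position: [0.5684, 0.2501, 0.2212]
ee_rot: [-0.033, 0.999, 0.002, 0.04]
ft_force: [-0.7, -1.2, -0.7]
grip_width: 0.599
```

{"fn": "apply_moves", "kwargs": {
  "commands": [
    [0,0,0,-2,-0.2],
    [0,0,0,0,-0.2],
    [0,0,0,0,-0.2],
    [0,0,0,0,-0.2],
    [0,0,0,0,-0.2]
  ]
}}

```text
clock: 34.38
position: [0.57, 0.2474, 0.2176]
ee_rot: [-0.049, 0.998, 0.001, 0.038]
ft_force: [-0.2, 0.0, -0.1]
grip_width: 0.599
```

```bash
python3 plan.py .5385 .292 .1 186.2
```

```text
t 34.38 p [570.  247.4 217.6] yaw -174.34 tilt [0.0756 0.005 ] q [ 0.27  0.46 -1.01  1.52  0.44  1.32  0.89] w 50.9
leg 4
   [0.0067, 0.0119, 0.0294, np.float64(-0.1)]
   [0.0067, 0.0119, 0.0294, np.float64(-0.1)]
   [0.0067, 0.0119, 0.0294, np.float64(-0.1)]
   [0.0067, 0.0119, 0.0294, np.float64(-0.1)]
```

{"fn": "apply_moves", "kwargs": {
  "commands": [
    [0.004,0.004,0.003,0,-0.2],
    [0.006,0.008,0.006,0,-0.2],
    [0.006,0.01,0.009,0,-0.2],
    [0.004,0.01,0.012,0,-0.2],
    [0.002,0.006,0.012,0,-0.2]
  ]
}}

```text
clock: 34.8
position: [0.5468, 0.2851, 0.1753]
ee_rot: [-0.046, 0.998, 0.001, 0.041]
ft_force: [0.8, -0.0, -0.3]
grip_width: 0.601
```

```bash
python3 plan.py
```

```text
t 34.8 p [546.8 285.1 175.3] yaw -174.71 tilt [0.0826 0.0053] q [ 0.19  0.48 -1.    1.59  0.48  1.24  0.78] w 51.1
```

{"fn": "apply_moves", "kwargs": {
  "commands": [
    [0,0,0,-3.5,-0.2],
    [0,0,0,-3.5,-0.2],
    [0,0,0,-3.5,-0.2],
    [0,0,0,-3.5,-0.2],
    [0,0,0,-2,-0.2]
  ]
}}

```text
clock: 35.22
position: [0.5408, 0.2892, 0.1696]
ee_rot: [-0.193, 0.98, -0.006, 0.039]
ft_force: [-0.2, 0.1, 0.0]
grip_width: 0.6
```

```bash
python3 plan.py
```

```text
t 35.22 p [540.8 289.2 169.6] yaw -157.68 tilt [0.0786 0.0034] q [ 0.22  0.5  -1.05  1.6   0.51  1.25  1.04] w 51.0
```

{"fn": "apply_moves", "kwargs": {
  "commands": [
    [0,0,0,2,-0.2],
    [0,0,0,3.5,-0.2],
    [0,0,0,3.5,-0.2],
    [0,0,0,3.5,-0.2],
    [0,0,0,3.5,-0.2]
  ]
}}

```text
clock: 35.63
position: [0.5376, 0.2914, 0.1661]
ee_rot: [-0.052, 0.998, -0.0, 0.038]
ft_force: [0.1, -0.2, -0.5]
grip_width: 0.602
```

```bash
python3 plan.py .5385 .292 .1 186.2
```

```text
t 35.63 p [537.6 291.4 166.1] yaw -174.0 tilt [0.0766 0.0031] q [ 0.18  0.48 -1.    1.61  0.48  1.23  0.77] w 51.2
leg 2
   [-0.0005, 0.0003, 0.0331, np.float64(-0.1)]
   [-0.0005, 0.0003, 0.0331, np.float64(-0.1)]
```

{"fn": "apply_moves", "kwargs": {
  "commands": [
    [0.0005,0,0.007,0,-0.2],
    [0.001,0,0.014,0,-0.2],
    [0.0015,0,0.018,0,-0.2],
    [0.0015,0,0.02,0,-0.2],
    [0.0015,0,0.02,0,-0.2]
  ]
}}

```text
clock: 36.05
position: [0.5372, 0.2937, 0.0831]
ee_rot: [-0.055, 0.998, 0.0, 0.041]
ft_force: [0.4, 0.6, 1.1]
grip_width: 0.596
```

{"fn": "apply_moves", "kwargs": {
  "commands": [
    [0.0015,0,0.018,0,-0.2],
    [0.001,0,0.014,0,-0.2],
    [0.0005,0,0.008,0,-0.2],
    [0,0,0.004,0,-0.2],
    [0,0,0,0,-0.2]
  ]
}}

```text
clock: 36.47
position: [0.5326, 0.292, 0.0268]
ee_rot: [-0.06, 0.998, -0.001, 0.036]
ft_force: [-0.0, 0.0, 0.6]
grip_width: 0.598
```

```bash
python3 plan.py .5385 .292 .005 186.2
```

```text
t 36.47 p [532.6 292.   26.8] yaw -173.07 tilt [0.0725 0.0018] q [ 0.1   0.63 -0.9   1.73  0.63  1.02  0.67] w 50.9
leg 1
   [-0.0059, -0.0007, 0.0218, np.float64(0.7)]
```

{"fn": "apply_moves", "kwargs": {
  "commands": [
    [-0.001,-0.0004,0.005,0.4,-0.2],
    [-0.0015,-0.0004,0.007,0.3,-0.2],
    [-0.001,0,0.006,0,-0.2],
    [0,0,0.003,0,-0.2],
    [0,0,0,0,-0.2]
  ]
}}

```text
clock: 36.88
position: [0.54, 0.2925, 0.0065]
ee_rot: [-0.054, 0.998, -0.0, 0.038]
ft_force: [0.4, -0.0, -0.8]
grip_width: 0.601
```

```bash
python3 plan.py .5385 .292 .005 186.2
```

```text
t 36.88 p [540.  292.5   6.5] yaw -173.85 tilt [0.0762 0.0037] q [ 0.08  0.66 -0.87  1.73  0.66  0.99  0.64] w 51.0
leg 1
   [0.0015, -0.0004, 0.0015, np.float64(-0.1)]
```

{"fn": "apply_moves", "kwargs": {
  "commands": [
    [0,0,0,0,1],
    [0,0,0,0,1],
    [0,0,0,0,1],
    [0,0,0,0,1],
    [0,0,0,0,1]
  ],
  "squeeze": 40
}}

```text
clock: 37.3
position: [0.5401, 0.2927, 0.007]
ee_rot: [-0.054, 0.998, -0.0, 0.038]
ft_force: [-0.6, 0.1, -3.4]
grip_width: 0.271
```

{"fn": "apply_moves", "kwargs": {
  "commands": [
    [0,0,0,0,1],
    [0,0,-0.006,0,1],
    [0,0,-0.014,0,1],
    [0,0,-0.02,0,1],
    [0,0,-0.025,0,1]
  ]
}}

```text
clock: 37.72
position: [0.5318, 0.2902, 0.0704]
ee_rot: [-0.054, 0.998, -0.002, 0.034]
ft_force: [0.7, -0.8, -3.0]
grip_width: 0.265
```

```bash
python3 plan.py .5385 .292 .13 186.2 .5118 -.0135 .13 84.5
```

```text
t 37.72 p [531.8 290.2  70.4] yaw -173.81 tilt [ 0.068  -0.0003] q [ 0.13  0.57 -0.94  1.71  0.57  1.09  0.7 ] w 22.5
leg 2
   [-0.0034, 0.0005, -0.0298, np.float64(-0.0)]
   [-0.0034, 0.0005, -0.0298, np.float64(-0.0)]
leg 15
   [0.004, -0.0201, -0.0, 6.8]
   [0.0016, -0.0204, -0.0, 6.8]
   [-0.0008, -0.0204, -0.0, 6.8]
   [-0.0032, -0.0202, -0.0, 6.8]
   [-0.0056, -0.0197, -0.0, 6.8]
   [-0.0079, -0.0189, -0.0, 6.8]
   [-0.0101, -0.0178, -0.0, 6.8]
   [-0.0121, -0.0165, -0.0, 6.8]
   [-0.014, -0.0149, -0.0, 6.8]
   [-0.0156, -0.0132, -0.0, 6.8]
   [-0.0171, -0.0113, -0.0, 6.8]
   [-0.0183, -0.0092, -0.0, 6.8]
   [-0.0192, -0.0069, -0.0, 6.8]
   [-0.0199, -0.0046, -0.0, 6.8]
   [-0.0203, -0.0022, -0.0, 6.8]
```

{"fn": "apply_moves", "kwargs": {
  "commands": [
    [0,0,-0.024,1,1],
    [0,0,-0.02,3,1],
    [0.003,-0.006,-0.01,5,1],
    [0.004,-0.012,-0.004,6.5,1],
    [0.003,-0.018,0,6.8,1]
  ]
}}

```text
clock: 38.13
position: [0.5139, 0.2609, 0.1416]
ee_rot: [0.142, 0.989, 0.009, 0.037]
ft_force: [0.2, -0.1, -2.2]
grip_width: 0.269
```

{"fn": "apply_moves", "kwargs": {
  "commands": [
    [0,-0.0205,0,6.8,1],
    [-0.002,-0.0205,0,6.8,1],
    [-0.0045,-0.02,0,6.8,1],
    [-0.007,-0.0195,0,6.8,1],
    [-0.009,-0.0185,0,6.8,1]
  ]
}}

```text
clock: 38.55
position: [0.4797, 0.1628, 0.1446]
ee_rot: [0.436, 0.899, 0.022, 0.035]
ft_force: [0.5, 0.1, -2.8]
grip_width: 0.267
```

{"fn": "apply_moves", "kwargs": {
  "commands": [
    [-0.0115,-0.017,0,6.8,1],
    [-0.0135,-0.0155,0,6.8,1],
    [-0.015,-0.014,0,6.8,1],
    [-0.016,-0.012,0,6,1],
    [-0.013,-0.008,0,4,1]
  ]
}}

```text
clock: 38.97
position: [0.445, 0.0684, 0.1457]
ee_rot: [0.666, 0.745, 0.032, 0.03]
ft_force: [-0.2, -0.2, -2.3]
grip_width: 0.264
```

```bash
python3 plan.py .5118 -.0135 .13 84.5
```

```text
t 38.97 p [445.   68.4 145.7] yaw 96.35 tilt [0.0861 0.0074] q [ 0.54 -0.01 -0.78  2.04  0.01  1.02 -0.14] w 22.5
leg 3
   [-0.0296, 0.0191, 0.0052, np.float64(3.9)]
   [-0.0282, 0.0211, 0.0052, np.float64(3.9)]
   [-0.0267, 0.023, 0.0052, np.float64(3.9)]
```

{"fn": "apply_moves", "kwargs": {
  "commands": [
    [-0.013,0.008,0,3,1],
    [-0.015,0.011,0,3,1],
    [-0.015,0.012,0,2.5,1],
    [-0.014,0.012,0,1.5,1],
    [-0.011,0.009,0,0.5,1]
  ]
}}

```text
clock: 39.38
position: [0.4966, -0.0021, 0.1546]
ee_rot: [0.735, 0.677, 0.033, 0.03]
ft_force: [0.8, -0.1, -2.8]
grip_width: 0.268
```

{"fn": "apply_moves", "kwargs": {
  "commands": [
    [-0.006,0.005,0,0,1],
    [-0.002,0.002,0,0,1],
    [0,0,0,0,1],
    [0,0,0,0,1]
  ]
}}

```text
clock: 39.72
position: [0.5047, -0.0126, 0.1559]
ee_rot: [0.735, 0.676, 0.034, 0.029]
ft_force: [-0.3, -0.5, -2.4]
grip_width: 0.264
```

```bash
python3 plan.py .5118 -.0135 .07 84.5; python3 - <<'E'
from zfit import *
o=shot("f"); P=o
cv2.imwrite("pics/s4.png",np.hstack([cv2.resize(o["scene"][0][130:250,170:310,::-1],None,fx=4,fy=4,interpolation=cv2.INTER_CUBIC)]))
# bar pixels in scene by colour -> 3D points
for n in o:
    m=mask(o[n][0],"bar"); X=o[n][1]; m&=(X[...,2]>.08)&(X[...,2]<.22)&(np.hypot(X[...,0]-.51,X[...,1])<.2)
    Q=X[m]; 
    if len(Q)<20: print(n,len(Q)); continue
    c=Q.mean(0); d=np.linalg.svd(Q-c)[2][0]; t=(Q-c)@d; print(n,len(Q),"c",c,"d",d,"ends",c+d*np.percentile(t,.5),c+d*np.percentile(t,99.5))
E
```

```text
t 39.72 p [504.7 -12.6 155.9] yaw 85.27 tilt [0.0895 0.003 ] q [ 0.6   0.11 -0.7   1.91  0.09  1.05 -0.22] w 22.5
leg 3
   [-0.0001, 0.0024, 0.0286, np.float64(0.3)]
   [-0.0001, 0.0024, 0.0286, np.float64(0.3)]
   [-0.0001, 0.0024, 0.0286, np.float64(0.3)]
scene 578 c [ 0.51151098 -0.00733074  0.1679712 ] d [0.07076917 0.9941837  0.08118184] ends [ 0.50408413 -0.11166505  0.1594516 ] [0.51817672 0.08631127 0.1756177 ]
top 75 c [0.50827318 0.06206797 0.17808546] d [-0.05623512 -0.99550847 -0.07616106] ends [0.50973342 0.08791801 0.18006311] [ 0.49865431 -0.10821124  0.1650583 ]
```

View pics/s4.png

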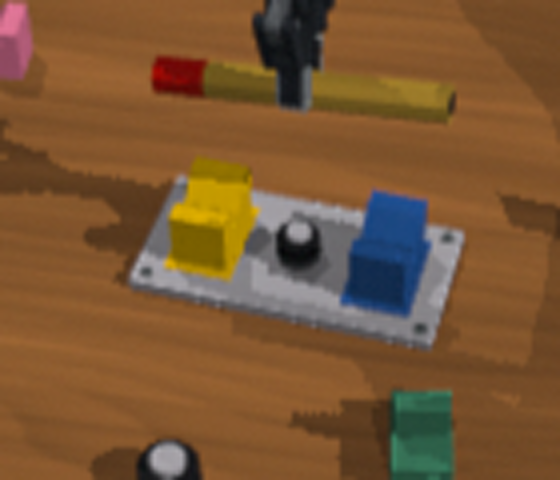

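{"fn": "apply_moves", "kwargs": {
  "commands": [
    [0,-0.004,-0.01,0,1],
    [0,-0.008,-0.02,0,1],
    [0,-0.01,-0.025,0,1],
    [0,-0.01,-0.025,0,1],
    [0,-0.01,-0.025,0,1]
  ]
}}

```text
clock: 40.23
position: [0.4475, -0.005, 0.257]
ee_rot: [0.733, 0.68, 0.032, 0.024]
ft_force: [0.1, -0.3, -2.9]
grip_width: 0.265
```

{"fn": "apply_moves", "kwargs": {
  "commands": [
    [0,-0.008,-0.025,0,1],
    [0,-0.005,-0.02,0,1],
    [0,-0.002,-0.01,0,1],
    [0,0,0,0,1],
    [0,0,0,0,1]
  ]
}}

```text
clock: 40.65
position: [0.4241, 0.0009, 0.3215]
ee_rot: [0.73, 0.682, 0.034, 0.03]
ft_force: [0.7, 0.7, -3.4]
grip_width: 0.27
```

```bash
python3 plan.py
```

```text
t 40.65 p [424.1   0.9 321.5] yaw 86.21 tilt [0.0899 0.0027] q [ 0.66 -0.23 -0.64  1.83 -0.14  1.41 -0.02] w 22.9
```

{"fn": "apply_moves", "kwargs": {
  "commands": [
    [0,0,0,0,1],
    [0,0,0,0,1],
    [0,0,0,0,1],
    [0,0,0,0,1],
    [0,0,0,0,1]
  ]
}}

```text
clock: 41.07
position: [0.423, 0.002, 0.3182]
ee_rot: [0.729, 0.683, 0.032, 0.028]
ft_force: [0.5, 0.5, -2.5]
grip_width: 0.264
```

```bash
python3 plan.py
```

```text
t 41.07 p [423.    2.  318.2] yaw 86.34 tilt [0.0851 0.004 ] q [ 0.66 -0.23 -0.64  1.83 -0.14  1.41 -0.02] w 22.5
```

{"fn": "apply_moves", "kwargs": {
  "commands": [
    [0,0,0,0,1],
    [0,0,0,0,1],
    [0,0,0,0,1],
    [0,0,0,0,1],
    [0,0,0,0,1]
  ]
}}

```text
clock: 41.48
position: [0.4228, 0.0019, 0.317]
ee_rot: [0.729, 0.683, 0.032, 0.026]
ft_force: [-0.3, -0.1, -2.9]
grip_width: 0.267
```

{"fn": "apply_moves", "kwargs": {
  "commands": [
    [0,0,0,0,1],
    [0,0,0,0,1],
    [0,0,0,0,1],
    [0,0,0,0,1],
    [0,0,0,0,1]
  ]
}}

```text
clock: 41.9
position: [0.4229, 0.0018, 0.3171]
ee_rot: [0.729, 0.683, 0.032, 0.027]
ft_force: [0.9, 1.1, -1.7]
grip_width: 0.269
```

{"fn": "apply_moves", "kwargs": {
  "commands": [
    [0,0,0,0,1],
    [0,0,0,0,1],
    [0,0,0,0,1],
    [0,0,0,0,1],
    [0,0,0,0,1]
  ]
}}

```text
clock: 42.32
position: [0.4229, 0.0018, 0.3172]
ee_rot: [0.729, 0.683, 0.032, 0.027]
ft_force: [0.7, 0.2, -2.6]
grip_width: 0.266
```

{"fn": "apply_moves", "kwargs": {
  "commands": [
    [0,0,0,0,1],
    [0,0,0,0,1],
    [0,0,0,0,1],
    [0,0,0,0,1],
    [0,0,0,0,1]
  ]
}}

```text
clock: 42.73
position: [0.4229, 0.0018, 0.3172]
ee_rot: [0.729, 0.683, 0.032, 0.027]
ft_force: [0.1, -1.5, -3.1]
grip_width: 0.27
```

{"fn": "apply_moves", "kwargs": {
  "commands": [
    [0,0,0,0,1],
    [0,0,0,0,1],
    [0,0,0,0,1],
    [0,0,0,0,1],
    [0,0,0,0,1]
  ]
}}

```text
clock: 43.15
position: [0.4229, 0.0018, 0.3172]
ee_rot: [0.729, 0.683, 0.032, 0.027]
ft_force: [0.8, 0.1, -3.2]
grip_width: 0.268
```

```bash
python3 plan.py
```

```text
t 43.15 p [422.9   1.8 317.2] yaw 86.33 tilt [0.0832 0.005 ] q [ 0.66 -0.23 -0.64  1.83 -0.14  1.41 -0.02] w 22.8
```

{"fn": "apply_moves", "kwargs": {
  "commands": [
    [0,0,0,-3.5,1],
    [0,0,0,-3.5,1],
    [0,0,0,-3.5,1],
    [0,0,0,-3.5,1],
    [0,0,0,-2,1]
  ]
}}

```text
clock: 43.57
position: [0.4229, 0.0017, 0.3172]
ee_rot: [0.622, 0.782, 0.028, 0.031]
ft_force: [0.4, 0.6, -3.1]
grip_width: 0.269
```

{"fn": "apply_moves", "kwargs": {
  "commands": [
    [0,0,0,2,1],
    [0,0,0,3.5,1],
    [0,0,0,3.5,1],
    [0,0,0,3.5,1],
    [0,0,0,3.5,1]
  ]
}}

```text
clock: 43.98
position: [0.4229, 0.0019, 0.3171]
ee_rot: [0.727, 0.685, 0.032, 0.027]
ft_force: [0.2, -0.7, -2.9]
grip_width: 0.266
```

```bash
python3 plan.py
```

```text
t 43.98 p [422.9   1.9 317.1] yaw 86.63 tilt [0.083  0.0053] q [ 0.66 -0.23 -0.64  1.83 -0.14  1.41 -0.02] w 22.6
```

{"fn": "apply_moves", "kwargs": {
  "commands": [
    [0,0,0.004,0,1],
    [0,0,0.004,0,1],
    [0,0,0.004,0,1],
    [0,0,0.004,0,1],
    [0,0,0.004,0,1]
  ]
}}

```text
clock: 44.4
position: [0.4249, 0.0019, 0.2957]
ee_rot: [0.726, 0.686, 0.032, 0.027]
ft_force: [-0.0, -0.2, -3.4]
grip_width: 0.265
```

```bash
python3 plan.py
```

```text
t 44.4 p [424.9   1.9 295.7] yaw 86.8 tilt [0.0838 0.005 ] q [ 0.65 -0.22 -0.65  1.87 -0.14  1.36 -0.02] w 22.5
```

{"fn": "apply_moves", "kwargs": {
  "commands": [
    [0,0,-0.004,0,1],
    [0,0,-0.004,0,1],
    [0,0,-0.004,0,1],
    [0,0,-0.004,0,1],
    [0,0,-0.004,0,1]
  ]
}}

```text
clock: 44.82
position: [0.4225, 0.0019, 0.3159]
ee_rot: [0.725, 0.687, 0.031, 0.026]
ft_force: [-0.2, -0.4, -3.1]
grip_width: 0.265
```

```bash
python3 plan.py
```

```text
t 44.82 p [422.5   1.9 315.9] yaw 86.93 tilt [0.0813 0.0056] q [ 0.66 -0.23 -0.64  1.84 -0.14  1.41 -0.01] w 22.5
```

{"fn": "apply_moves", "kwargs": {
  "commands": [
    [0,0.002,0.006,0.3,1],
    [-0.001,0.004,0.012,0.5,1],
    [-0.001,0.006,0.016,0.5,1],
    [-0.001,0.007,0.018,0.5,1],
    [-0.001,0.007,0.018,0.4,1]
  ]
}}

```text
clock: 45.23
position: [0.4579, -0.0037, 0.2513]
ee_rot: [0.739, 0.672, 0.035, 0.03]
ft_force: [0.1, -1.3, -3.3]
grip_width: 0.271
```

{"fn": "apply_moves", "kwargs": {
  "commands": [
    [-0.001,0.007,0.018,0.3,1],
    [-0.001,0.007,0.018,0.2,1],
    [-0.001,0.007,0.018,0,1],
    [-0.001,0.007,0.018,0,1],
    [-0.001,0.006,0.016,0,1]
  ]
}}

```text
clock: 45.65
position: [0.5018, -0.0122, 0.1612]
ee_rot: [0.743, 0.668, 0.036, 0.03]
ft_force: [-0.3, -0.7, -3.0]
grip_width: 0.266
```

{"fn": "apply_moves", "kwargs": {
  "commands": [
    [0,0.004,0.012,0,1],
    [0,0.002,0.006,0,1],
    [0,0,0,0,1],
    [0,0,0,0,1]
  ]
}}

```text
clock: 45.98
position: [0.5089, -0.0128, 0.1383]
ee_rot: [0.743, 0.667, 0.035, 0.027]
ft_force: [0.1, -0.2, -2.4]
grip_width: 0.264
```

```bash
python3 plan.py .5122 -.0135 .07 84
```

```text
t 45.98 p [508.9 -12.8 138.3] yaw 83.86 tilt [0.0888 0.0066] q [ 0.61  0.15 -0.72  1.92  0.12  1.02 -0.26] w 22.4
leg 2
   [-0.0002, 0.0017, 0.0341, np.float64(-0.1)]
   [-0.0002, 0.0017, 0.0341, np.float64(-0.1)]
```

{"fn": "apply_moves", "kwargs": {
  "commands": [
    [0,0,0.006,0,1],
    [0,-0.0005,0.012,0,1],
    [0,-0.0005,0.014,0,1],
    [0,-0.0005,0.012,0,1],
    [0,-0.0005,0.008,0,1]
  ]
}}

```text
clock: 46.4
position: [0.5141, -0.0127, 0.087]
ee_rot: [0.744, 0.667, 0.037, 0.031]
ft_force: [-0.1, -0.3, -3.2]
grip_width: 0.266
```

{"fn": "apply_moves", "kwargs": {
  "commands": [
    [0,0,0.004,0,1],
    [0,0,0,0,1],
    [0,0,0,0,1]
  ]
}}

```text
clock: 46.65
position: [0.5134, -0.0126, 0.0808]
ee_rot: [0.744, 0.667, 0.037, 0.03]
ft_force: [-0.2, -0.2, -3.2]
grip_width: 0.269
```

```bash
python3 plan.py .5122 -.0135 .052 84; python3 - <<'E'
from zfit import *
o=shot("g")
for n in o:
    m=mask(o[n][0],"bar"); X=o[n][1]; m&=(X[...,2]>.062)&(X[...,2]<.15)&(np.hypot(X[...,0]-.51,X[...,1])<.2)
    Q=X[m]
    if len(Q)<20: print(n,len(Q)); continue
    c=Q.mean(0); d=np.linalg.svd(Q-c)[2][0]; t=(Q-c)@d; print(n,len(Q),"d",d.round(3),"ends",(c+d*np.percentile(t,.5)).round(4),(c+d*np.percentile(t,99.5)).round(4))
E
```

```text
t 46.65 p [513.4 -12.6  80.8] yaw 83.82 tilt [0.0949 0.0041] q [ 0.58  0.24 -0.7   1.97  0.2   0.9  -0.33] w 22.9
leg 1
   [-0.001, -0.0011, 0.0288, np.float64(-0.2)]
scene 495 d [0.094 0.992 0.085] ends [ 0.5102 -0.1111  0.0851] [0.5289 0.0859 0.1019]
top 63 d [-0.155 -0.982 -0.104] ends [0.5219 0.0854 0.1065] [0.5156 0.0451 0.1023]
```

{"fn": "apply_moves", "kwargs": {
  "commands": [
    [-0.001,-0.001,0.005,0,1],
    [-0.001,-0.001,0.007,0,1],
    [0,-0.001,0.006,0,1],
    [0,-0.0005,0.004,0,1],
    [0,0,0,0,1]
  ],
  "squeeze": 30
}}

```text
clock: 47.17
position: [0.513, -0.0148, 0.0583]
ee_rot: [0.744, 0.667, 0.038, 0.032]
ft_force: [-1.9, 0.1, -1.5]
grip_width: 0.264
```

```bash
python3 plan.py .5126 -.014 .050 84
```

```text
t 47.17 p [513.  -14.8  58.3] yaw 83.78 tilt [0.0986 0.0028] q [ 0.56  0.27 -0.69  2.    0.24  0.85 -0.35] w 22.4
leg 1
   [0.0008, -0.0005, 0.0083, np.float64(-0.2)]
```

Contact of the yellow-side end beginning; continue slowly.

{"fn": "apply_moves", "kwargs": {
  "commands": [
    [0.0004,-0.0004,0.0025,0,1],
    [0.0004,-0.0004,0.0025,0,1],
    [0,0,0.002,0,1]
  ]
}}

```text
clock: 47.42
position: [0.5133, -0.0137, 0.052]
ee_rot: [0.744, 0.667, 0.037, 0.032]
ft_force: [-22.4, -0.1, 45.3]
grip_width: 0.266
```

{"fn": "apply_moves", "kwargs": {
  "commands": [
    [0,-0.0003,0.002,0,1],
    [0,0,0.0015,0,1],
    [0,0,0,0,1]
  ]
}}

```text
clock: 47.67
position: [0.5131, -0.0137, 0.0527]
ee_rot: [0.744, 0.667, 0.035, 0.033]
ft_force: [-1.6, -0.2, -1.8]
grip_width: 0.268
```

```bash
python3 plan.py .5126 -.014 .050 84
```

```text
t 47.67 p [513.1 -13.7  52.7] yaw 83.77 tilt [ 0.0967 -0.0026] q [ 0.55  0.28 -0.68  2.    0.25  0.84 -0.37] w 22.8
leg 1
   [-0.0003, -0.0005, 0.0027, np.float64(-0.2)]
```

```bash
python3 - <<'E'
from zfit import *
o=shot("h")
for n in o:
    m=mask(o[n][0],"bar"); X=o[n][1]; m&=(X[...,2]>.045)&(X[...,2]<.15)&(np.hypot(X[...,0]-.51,X[...,1])<.2)
    Q=X[m]
    c=Q.mean(0); d=np.linalg.svd(Q-c)[2][0]; t=(Q-c)@d; print(n,len(Q),"d",d.round(3),"ends",(c+d*np.percentile(t,.5)).round(4),(c+d*np.percentile(t,99.5)).round(4))
cv2.imwrite("pics/s5.png",cv2.resize(o["scene"][0][150:250,190:310,::-1],None,fx=5,fy=5,interpolation=cv2.INTER_CUBIC))
E
```

```text
scene 465 d [0.104 0.994 0.028] ends [ 0.5087 -0.1127  0.0625] [0.5294 0.0844 0.0681]
top 63 d [-0.038  0.995  0.089] ends [ 0.5256 -0.0972  0.0564] [0.5187 0.0837 0.0725]
```

View pics/s5.png

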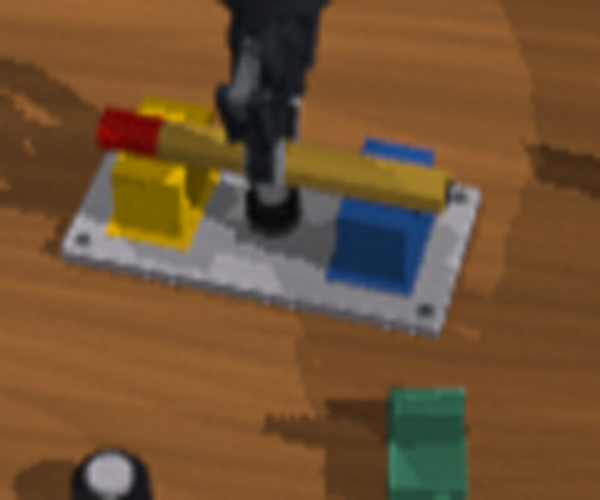

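{"fn": "apply_moves", "kwargs": {
  "commands": [
    [0,0,0.001,0,1],
    [0,0,0,0,0.2],
    [0,0,0,0,0],
    [0,0,0,0,-0.2],
    [0,0,0,0,-0.2]
  ]
}}

```text
clock: 48.18
position: [0.5149, -0.0133, 0.0526]
ee_rot: [0.744, 0.667, 0.037, 0.034]
ft_force: [-0.4, 0.0, -0.3]
grip_width: 0.602
```

{"fn": "apply_moves", "kwargs": {
  "commands": [
    [0,0,0,0,-0.2],
    [0,0,-0.006,0,-0.2],
    [0,-0.0005,-0.014,0,-0.2],
    [0,-0.001,-0.02,0,-0.2],
    [0,-0.001,-0.025,0,-0.2]
  ]
}}

```text
clock: 48.6
position: [0.5029, -0.0124, 0.1148]
ee_rot: [0.744, 0.667, 0.035, 0.03]
ft_force: [-0.2, 0.0, 0.0]
grip_width: 0.598
```

{"fn": "apply_moves", "kwargs": {
  "commands": [
    [0,0,-0.025,0,-0.2],
    [0,0,-0.02,0,-0.2],
    [0.01,0.01,-0.01,0,-0.2],
    [0.018,0.018,0,0,-0.2],
    [0.022,0.022,0,0,-0.2]
  ]
}}

```text
clock: 49.02
position: [0.5526, 0.0283, 0.1849]
ee_rot: [0.746, 0.665, 0.035, 0.035]
ft_force: [0.6, -0.4, -0.3]
grip_width: 0.599
```

{"fn": "apply_moves", "kwargs": {
  "commands": [
    [0.022,0.022,0,0,-0.2],
    [0.016,0.018,0,0,-0.2],
    [0.01,0.012,0,0,-0.2],
    [0.005,0.006,0,0,-0.2],
    [0,0,0,0,-0.2]
  ]
}}

```text
clock: 49.43
position: [0.6219, 0.0807, 0.1943]
ee_rot: [0.745, 0.665, 0.038, 0.035]
ft_force: [-0.7, 0.4, -0.2]
grip_width: 0.598
```

```bash
python3 - <<'E'
from zfit import *
o=shot("i")
for n in o:
    m=mask(o[n][0],"bar"); X=o[n][1]; m&=(X[...,2]>.045)&(X[...,2]<.15)&(np.hypot(X[...,0]-.51,X[...,1])<.2)
    Q=X[m]
    c=Q.mean(0); d=np.linalg.svd(Q-c)[2][0]; t=(Q-c)@d; print(n,len(Q),"d",d.round(3),"ends",(c+d*np.percentile(t,.5)).round(4),(c+d*np.percentile(t,99.5)).round(4))
cv2.imwrite("pics/s6.png",np.hstack([cv2.resize(o["scene"][0][150:250,190:310,::-1],None,fx=4,fy=4,interpolation=cv2.INTER_CUBIC),cv2.resize(o["top"][0][140:240,225:305,::-1],None,fx=4,fy=4,interpolation=cv2.INTER_CUBIC)]))
zfit(o,[box(-20,20,-32,-16,8,26),box(-20,20,16,32,8,26),box(-20,20,-32,32,16,26),box(-18,18,-6,6,26,54)],[.6647,.095,np.radians(-83)],0,.008,.09,rad=.05)
E
python3 plan.py .665 .095 .1 97
```

```text
scene 529 d [ 0.097  0.995 -0.001] ends [ 0.5072 -0.1124  0.063 ] [0.5265 0.0849 0.0628]
top 93 d [-0.357 -0.934  0.025] ends [ 0.5153 -0.0542  0.0648] [ 0.4957 -0.1053  0.0661]
('scene',) [665.2  95.1] [-82.] 15.2 [359]
t 49.53 p [620.8  79.3 194.1] yaw 83.5 tilt [ 0.1023 -0.0025] q [ 0.38  0.37 -0.74  1.58  0.3   1.2  -0.53] w 51.2
leg 3
   [0.0069, 0.014, 0.0314, np.float64(-4.5)]
   [0.0058, 0.0145, 0.0314, np.float64(-4.5)]
   [0.0046, 0.0149, 0.0314, np.float64(-4.5)]Traceback (most recent call last):
  File "<stdin>", line 8, in <module>
  File "zfit.py", line 19, in zfit
    v,u=np.nonzero(m); T.append((n,m,(max(u.min()-8,0),max(v.min()-8,0),u.max()-u.min()+17,v.max()-v.min()+17)))
                                          ~~~~~^^
    return umr_minimum(a, axis, None, out, keepdims, initial, where)
ValueError: zero-size array to reduction operation minimum which has no identity
```

View pics/s6.png

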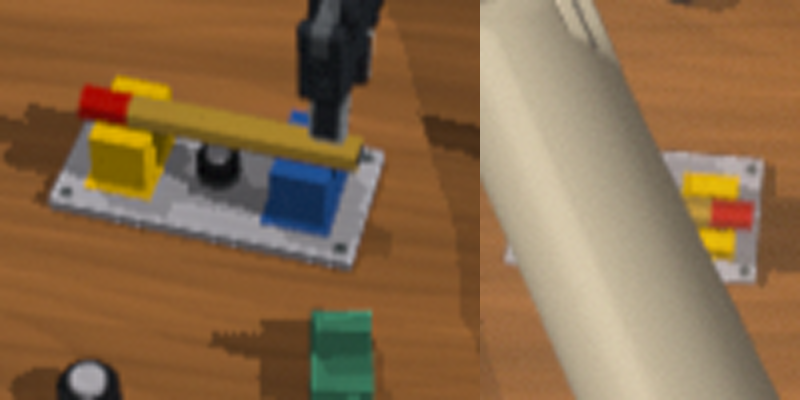

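{"fn": "apply_moves", "kwargs": {
  "commands": [
    [0.001,0.002,0.005,-1,0],
    [0.002,0.004,0.01,-2,0],
    [0.003,0.005,0.013,-2,0],
    [0.003,0.006,0.015,-2,0],
    [0.003,0.006,0.015,-2,0]
  ],
  "squeeze": 40
}}

```text
clock: 49.95
position: [0.651, 0.0857, 0.1377]
ee_rot: [0.687, 0.724, 0.034, 0.041]
ft_force: [-0.1, 0.5, 0.8]
grip_width: 0.498
```

{"fn": "apply_moves", "kwargs": {
  "commands": [
    [0.002,0.005,0.015,-2,0],
    [0.002,0.004,0.013,-2,0],
    [0,0.002,0.01,-1,0],
    [0,0,0.005,0,0],
    [0,0,0,0,0]
  ]
}}

```text
clock: 50.37
position: [0.6649, 0.0885, 0.084]
ee_rot: [0.65, 0.758, 0.029, 0.04]
ft_force: [-0.7, 0.2, -0.5]
grip_width: 0.502
```

```bash
python3 plan.py .6666 .0957 .034 97.5
```

```text
t 50.37 p [664.9  88.5  84. ] yaw 98.75 tilt [ 0.098  -0.0088] q [ 0.31  0.58 -0.72  1.56  0.47  1.07 -0.36] w 42.7
leg 2
   [0.0034, 0.0014, 0.025, np.float64(0.6)]
   [0.0034, 0.0013, 0.025, np.float64(0.6)]
```

{"fn": "apply_moves", "kwargs": {
  "commands": [
    [0.001,-0.0003,0.006,0.3,0],
    [0.0015,-0.0006,0.01,0.4,0],
    [0.0015,-0.0008,0.011,0.3,0],
    [0.0015,-0.0008,0.01,0.2,0],
    [0.001,-0.0005,0.006,0,0]
  ]
}}

```text
clock: 50.78
position: [0.6662, 0.0938, 0.0394]
ee_rot: [0.66, 0.75, 0.03, 0.041]
ft_force: [-0.4, 0.0, -0.2]
grip_width: 0.502
```

{"fn": "apply_moves", "kwargs": {
  "commands": [
    [0,0,0.003,0,0],
    [0,0,0,0,0]
  ]
}}

```text
clock: 50.95
position: [0.6654, 0.0941, 0.034]
ee_rot: [0.659, 0.75, 0.029, 0.041]
ft_force: [-0.4, -0.9, -0.7]
grip_width: 0.498
```

```bash
python3 plan.py .6666 .0957 .034 97.5
```

```text
t 50.95 p [665.4  94.1  34. ] yaw 97.32 tilt [ 0.0994 -0.0095] q [ 0.28  0.64 -0.68  1.59  0.51  0.99 -0.43] w 42.3
leg 1
   [0.0014, 0.0013, -0.0, np.float64(-0.2)]
```

{"fn": "apply_moves", "kwargs": {
  "commands": [
    [0.0014,0.001,0,0,0],
    [0,0,0,0,1],
    [0,0,0,0,1],
    [0,0,0,0,1],
    [0,0,0,0,1]
  ]
}}

```text
clock: 51.37
position: [0.6665, 0.0961, 0.0358]
ee_rot: [0.659, 0.75, 0.029, 0.041]
ft_force: [-2.8, -0.4, 2.5]
grip_width: 0.138
```

{"fn": "apply_moves", "kwargs": {
  "commands": [
    [0,0,0,0,1],
    [0,0,0,0,1],
    [0,0,-0.005,0,1],
    [0,0,-0.01,0,1],
    [0,0,-0.016,0,1]
  ]
}}

```text
clock: 51.78
position: [0.6615, 0.0956, 0.0656]
ee_rot: [0.659, 0.75, 0.027, 0.039]
ft_force: [-0.2, -0.4, -1.1]
grip_width: 0.126
```

```bash
python3 plan.py .514 .0512 .14 84
```

```text
t 51.78 p [661.5  95.6  65.6] yaw 97.32 tilt [ 0.0951 -0.0106] q [ 0.29  0.6  -0.7   1.58  0.48  1.04 -0.41] w 10.7
leg 5
   [-0.005, -0.0304, -0.0149, np.float64(2.7)]
   [-0.0065, -0.0301, -0.0149, np.float64(2.7)]
   [-0.0078, -0.0298, -0.0149, np.float64(2.7)]
   [-0.0092, -0.0294, -0.0149, np.float64(2.7)]
   [-0.0106, -0.0289, -0.0149, np.float64(2.7)]
```

{"fn": "apply_moves", "kwargs": {
  "commands": [
    [0,-0.002,-0.016,0.5,1],
    [-0.001,-0.006,-0.016,1,1],
    [-0.002,-0.009,-0.014,1,1],
    [-0.002,-0.011,-0.01,1,1],
    [-0.0025,-0.012,-0.006,1,1]
  ]
}}

```text
clock: 52.2
position: [0.6176, 0.0872, 0.1363]
ee_rot: [0.689, 0.722, 0.033, 0.04]
ft_force: [-0.2, -1.5, -2.0]
grip_width: 0.13
```

{"fn": "apply_moves", "kwargs": {
  "commands": [
    [-0.003,-0.012,-0.003,1,1],
    [-0.0035,-0.012,0,1,1],
    [-0.0035,-0.012,0,1,1],
    [-0.0035,-0.012,0,1,1],
    [-0.0035,-0.012,0,1,1]
  ]
}}

```text
clock: 52.62
position: [0.5567, 0.0709, 0.1445]
ee_rot: [0.722, 0.69, 0.039, 0.044]
ft_force: [0.0, -0.5, -1.3]
grip_width: 0.129
```

{"fn": "apply_moves", "kwargs": {
  "commands": [
    [-0.0035,-0.012,0,1,1],
    [-0.003,-0.01,0,1,1],
    [-0.002,-0.006,0,0.5,1],
    [-0.001,-0.003,0,0.5,1],
    [0,0,0,0,1]
  ]
}}

```text
clock: 53.03
position: [0.5227, 0.0634, 0.1475]
ee_rot: [0.741, 0.669, 0.042, 0.047]
ft_force: [0.2, -0.1, -0.4]
grip_width: 0.129
```

```bash
python3 plan.py .514 .0512 .11 84
```

```text
t 53.03 p [522.7  63.4 147.5] yaw 84.16 tilt [ 0.1248 -0.0137] q [ 0.51  0.17 -0.79  1.9   0.2   1.02 -0.47] w 10.9
leg 2
   [-0.0065, -0.0037, 0.0188, np.float64(0.1)]
   [-0.0065, -0.0037, 0.0188, np.float64(0.1)]
```

{"fn": "apply_moves", "kwargs": {
  "commands": [
    [-0.003,-0.003,0.005,0,1],
    [-0.004,-0.004,0.009,0.1,1],
    [-0.003,-0.004,0.009,0,1],
    [-0.002,-0.003,0.006,0,1],
    [0,0,0.002,0,1]
  ]
}}

```text
clock: 53.45
position: [0.5119, 0.052, 0.113]
ee_rot: [0.741, 0.669, 0.043, 0.047]
ft_force: [0.2, -0.5, -2.1]
grip_width: 0.131
```

{"fn": "apply_moves", "kwargs": {
  "commands": [
    [0,0,0,0,1],
    [0,0,0,0,1]
  ]
}}

```text
clock: 53.62
position: [0.5111, 0.0518, 0.1113]
ee_rot: [0.741, 0.669, 0.042, 0.046]
ft_force: [-0.6, -0.5, -1.1]
grip_width: 0.129
```

```bash
python3 plan.py .5124 .0517 .095 84; python3 - <<'E'
from zfit import *
o=shot("j")
cv2.imwrite("pics/s7.png",np.hstack([cv2.resize(o["scene"][0][140:240,220:310,::-1],None,fx=5,fy=5,interpolation=cv2.INTER_CUBIC)]))
X=o["scene"][1]; m=mask(o["scene"][0],"cap")&(X[...,2]>.06)&(np.hypot(X[...,0]-.52,X[...,1]-.05)<.06); Q=X[m]; print(len(Q),"y range",np.percentile(Q[:,1],[1,50,99]),"x",np.percentile(Q[:,0],[1,99]),"z",np.percentile(Q[:,2],[1,99]))
E
```

```text
t 53.62 p [511.1  51.8 111.3] yaw 84.13 tilt [ 0.1242 -0.0124] q [ 0.52  0.19 -0.78  1.97  0.22  0.94 -0.47] w 11.0
leg 1
   [-0.0, 0.0013, 0.0163, np.float64(0.1)]
510 y range [0.00700367 0.04860539 0.09585445] x [0.48071538 0.54731149] z [0.08000076 0.47934682]
```

View pics/s7.png

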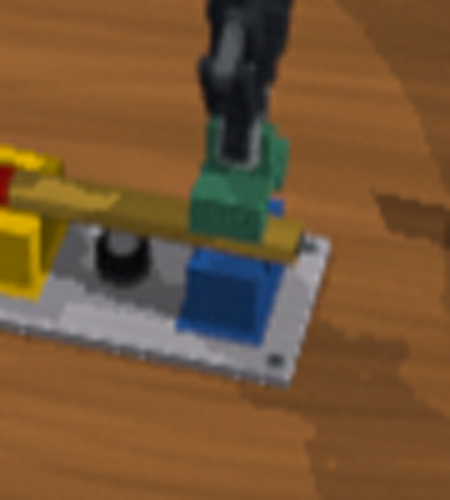

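```bash
python3 - <<'E'
from zfit import *
z=np.load("pics/j_scene.npz"); X=zmap("scene",z["d"]); h=cv2.cvtColor(z["p"],cv2.COLOR_RGB2HSV)
m=(h[...,0]>65)&(h[...,0]<90)&(h[...,1]>90)&(X[...,2]>.06)&(X[...,2]<.14)&(np.hypot(X[...,0]-.52,X[...,1]-.05)<.06)
Q=X[m]; print(len(Q)); F=Q[Q[:,0]>.538]; print(len(F),F.min(0),F.max(0)); print(Q.min(0),Q.max(0))
c,s=np.cos(np.radians(84.5)),np.sin(np.radians(84.5)); d=Q[:,:2]-[.5114,-.0143]
u=d@[c,s]; v=d@[-s,c]; print("along plate",np.percentile(u,[0.5,2,98,99.5]),"across",np.percentile(v,[.5,2,98,99.5]))
E
```

```text
252
110 [0.5382582  0.02907304 0.07798684] [0.5488776  0.06764389 0.10810954]
[0.48443661 0.02907304 0.07798684] [0.5488776  0.07284868 0.13262877]
along plate [0.04609035 0.0467573  0.08491535 0.08515166] across [-0.02971834 -0.02875654  0.02558958  0.03240992]
```

{"fn": "apply_moves", "kwargs": {
  "commands": [
    [0,-0.0005,0.004,0,1],
    [0,-0.0007,0.005,0,1],
    [0,-0.0006,0.004,0,1],
    [0,-0.0002,0.002,0,1],
    [0,0,0,0,1]
  ]
}}

```text
clock: 54.13
position: [0.5122, 0.0525, 0.0959]
ee_rot: [0.741, 0.669, 0.043, 0.047]
ft_force: [-0.1, -0.9, -2.5]
grip_width: 0.128
```

```bash
python3 plan.py .5115 .0517 .095 84
```

```text
t 54.13 p [512.2  52.5  95.9] yaw 84.16 tilt [ 0.1268 -0.0121] q [ 0.51  0.21 -0.78  1.98  0.24  0.9  -0.49] w 10.9
leg 1
   [-0.0009, -0.0007, 0.0009, np.float64(0.2)]
```

{"fn": "apply_moves", "kwargs": {
  "commands": [
    [-0.0006,-0.0004,0.0015,0,1],
    [0,-0.0003,0.0015,0,1]
  ]
}}

```text
clock: 54.3
position: [0.5122, 0.0521, 0.0929]
ee_rot: [0.741, 0.669, 0.043, 0.047]
ft_force: [0.3, 0.0, 7.3]
grip_width: 0.131
```

{"fn": "apply_moves", "kwargs": {
  "commands": [
    [0,-0.0002,0.001,0,1],
    [0,0,0,0,1]
  ]
}}

```text
clock: 54.47
position: [0.5127, 0.0522, 0.0929]
ee_rot: [0.741, 0.669, 0.044, 0.048]
ft_force: [-3.2, -1.3, 3.7]
grip_width: 0.132
```

```bash
python3 plan.py .5115 .0517 .092 84
```

```text
t 54.47 p [512.7  52.2  92.9] yaw 84.17 tilt [ 0.1284 -0.0124] q [ 0.5   0.21 -0.78  1.98  0.25  0.9  -0.5 ] w 11.2
leg 1
   [-0.0006, -0.0012, 0.0009, np.float64(0.2)]
```

{"fn": "apply_moves", "kwargs": {
  "commands": [
    [0,-0.0006,0,0,0.8],
    [0,0,0,0,0.6],
    [0,0,0,0,0.3],
    [0,0,0,0,0.2],
    [0,0,0,0,0.2]
  ]
}}

```text
clock: 54.88
position: [0.5131, 0.0523, 0.0938]
ee_rot: [0.741, 0.669, 0.044, 0.049]
ft_force: [0.2, 0.5, 0.5]
grip_width: 0.398
```

{"fn": "apply_moves", "kwargs": {
  "commands": [
    [0,0,-0.005,0,0.1],
    [0,0.0005,-0.01,0,0.1],
    [0,0.001,-0.015,0,0.1],
    [0,0.002,-0.02,0,0.1],
    [0,0.002,-0.025,0,0.1]
  ]
}}

```text
clock: 55.3
position: [0.5054, 0.0529, 0.1688]
ee_rot: [0.74, 0.669, 0.042, 0.045]
ft_force: [0.7, -1.0, 0.1]
grip_width: 0.445
```

{"fn": "apply_moves", "kwargs": {
  "commands": [
    [0,0,-0.03,0,0.1],
    [0,-0.01,-0.03,0,0.1],
    [0,-0.02,-0.01,0,0.1],
    [0.01,-0.03,0,0,0.1],
    [0.02,-0.03,0,0,0.1]
  ]
}}

```text
clock: 55.72
position: [0.4134, 0.0928, 0.2399]
ee_rot: [0.741, 0.668, 0.048, 0.047]
ft_force: [-0.1, 1.4, 0.1]
grip_width: 0.448
```

{"fn": "apply_moves", "kwargs": {
  "commands": [
    [0.03,-0.02,0,0,0.1],
    [0.03,-0.01,0,0,0.1],
    [0.03,0,0,0,0.1],
    [0.02,0,0,0,0.1],
    [0,0,0,0,0.1]
  ]
}}

```text
clock: 56.13
position: [0.3883, 0.2146, 0.2407]
ee_rot: [0.739, 0.67, 0.05, 0.053]
ft_force: [0.1, -0.1, 1.5]
grip_width: 0.451
```

```bash
python3 plan.py; python3 - <<'E'
from zfit import *
o=shot("k")
for n in o:
    X=o[n][1]; h=cv2.cvtColor(o[n][0],cv2.COLOR_RGB2HSV)
    m=(h[...,0]>60)&(h[...,0]<90)&(h[...,1]>60)&(X[...,2]>.05)&(X[...,2]<.13)&(np.hypot(X[...,0]-.517,X[...,1]-.05)<.06); Q=X[m]
    T=Q[np.abs(Q[:,2]-.081)<.004]; print(n,len(Q),"zmax",np.percentile(Q[:,2],98) if len(Q) else 0)
    if len(T)>10: A=np.c_[T[:,:2]-T[:,:2].mean(0),np.ones(len(T))]; print("slab plane",np.linalg.lstsq(A,T[:,2],rcond=None)[0],len(T))
cap=[box(-20,20,-32,-16,0,26),box(-20,20,16,32,0,26),box(-20,20,-32,32,16,26),box(-18,18,-6,6,26,54)]
capt=[box(-20,20,-32,32,20,26),box(-18,18,-6,6,26,54)]
cv2.imwrite("pics/s8.png",np.hstack([cv2.resize(o["scene"][0][140:240,200:310,::-1],None,fx=4,fy=4,interpolation=cv2.INTER_CUBIC),cv2.resize(o["top"][0][140:240,225:305,::-1],None,fx=4,fy=4,interpolation=cv2.INTER_CUBIC)]))
zfit(o,capt,[.517,.051,1.475],.055,.075,.14,rad=.05)
E
```

```text
t 56.13 p [388.3 214.6 240.7] yaw 84.41 tilt [ 0.1443 -0.0119] q [ 0.53 -0.24 -1.04  1.94 -0.13  1.2  -0.57] w 38.3
scene 338 zmax 0.10940309548092177
slab plane [-0.00781154  0.01767656  0.08006347] 138
top 190 zmax 0.11208747912928613
slab plane [-0.01585136 -0.00430965  0.0812698 ] 120
('scene',) [515.5  51.5] [85.] 7.4 [281]
('top',) [515.6  52.7] [84.8] 7.3 [226]
```

View pics/s8.png

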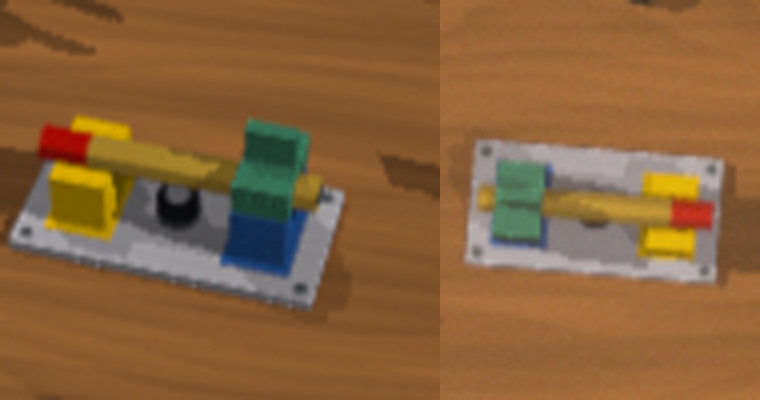

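```bash
python3 - <<'E'
from zfit import *
o={n:(lambda z:(z["p"],zmap(n,z["d"])))(np.load(f"pics/k_{n}.npz")) for n in("scene","top")}
for n,pc in (("scene",(.5114,-.0143)),("top",(.5121,-.0128))):
    P,X=o[n]; h=cv2.cvtColor(P,cv2.COLOR_RGB2HSV)
    c,s=np.cos(np.radians(84.5)),np.sin(np.radians(84.5)); d=X[...,:2]-pc; u=d@[c,s]; v=d@[-s,c]; z=X[...,2]
    near=(np.abs(u)<.13)&(np.abs(v)<.06)&(z<.09)
    for k,m in (("bar",mask(P,"bar")&(z>.057)),("blue",mask(P,"blue")&(z>.02)),("yellow",mask(P,"yellow")&(z>.02)&(z<.057)&(u<-.03))):
        m=m&near
        if m.sum(): print(n,k,m.sum(),"u",np.percentile(u[m],[1,99]).round(4),"v",np.percentile(v[m],[1,99]).round(4),"z",np.percentile(z[m],[5,95]).round(4))
# blue body in top: cap+block silhouette above 25 mm
E
```

```text
scene bar 365 u [-0.0972  0.0996] v [-0.0133  0.0088] z [0.058  0.0689]
scene blue 153 u [0.0082 0.0856] v [-0.0342 -0.0037] z [0.0216 0.0548]
scene yellow 258 u [-0.084  -0.0335] v [-0.0338  0.0326] z [0.0236 0.0556]
top bar 248 u [-0.095   0.0967] v [-0.0094  0.0122] z [0.061  0.0727]
top yellow 107 u [-0.0853 -0.0451] v [-0.0303  0.0329] z [0.027  0.0565]
```

```bash
python3 -c "
from workcell import workorder; print(workorder.hand_in())"
```

```text
the job is handed in; nothing more can be done
None
```

I set up the stand in the order you asked and handed it in at about 56 s of the 109 s allowed. The hammer, the tin and the look-alikes were never approached.

Last camera checks, by item:

| Item | Measured result |
|---|---|
| Blue V-block | Within about 1 mm of its mark and about 1° off square. I regripped it once to take out a 2.7 mm offset. |
| Yellow V-block | Within about 1 mm of its mark and about 1° off square. |
| Jack | Within about 1 mm of midway between the blocks. |
| Bar | Level in both grooves, red end on the yellow side, sticking out equally to about 1 mm. |
| Cap | Seated flat on the blue V-block: slab top at 80–81 mm and rib top at 109–112 mm (seated values are 81 and 109). It sits about 1–1.5 mm off the block's centre. |

- **Tool tilt:** the tool slowly leaned over during the job, up to about 7° when the cap was released. I could not get rid of this. The bar and cap were let go slightly tilted and settled flat when released.
- **Force when placing the bar:** the wrist briefly read about 50 N, under the 120 N wrist limit. Only the held bar was touching the block then, not the arm or the gripper's body.
- **Not fully checked:** after the cap went on, I did not fit the blue V-block's full pose again. The part still visible had not moved noticeably.

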